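Refit the washed cassettes on the roller pump and lock the clamp

TASK

The roller pump's cassettes have been washed and are drying on the stand's rod. Swing the pump's clamp lever open, take every cassette off the free end of the rod and fit each in a channel of its own: hook its tongue under the rear bar with the nose held high, then swing the nose down until it sits flat on its feet. When all are fully seated, swing the lever back to lock them, and leave the other things where they are.

Things in the scene. Friction and masses are not known exactly. Their poses are not given: they have to be found in the camera images.
- cass_0 (a point): grey pump cassette, up to four, all alike; may be absent. Point: its centre, 38 mm above its underside; own +x to the tongue end, +z up out of its loop. 107 x 24 x 73 mm, 0.11 kg. At the start it hangs on the drying rod, which passes through its loop along its y. mm from this point: body x -40..40, z -22..-6, y -12..12; feet under both ends, |x| 28..40, z -38..-22; arch between them. More at cass_1, cass_2
- cass_1 (a point): grey pump cassette, up to four, all alike; may be absent. Point: its centre, 38 mm above its underside; own +x to the tongue end, +z up out of its loop. mm from this point: on top a closed finger loop 14 thick (y), flat upright outer sides at x -18 and 18, z -6..28, to be gripped across these 36 mm from above, fingertips 5 to 10 above the body; window x -10..10, z -6 to a roof, apex z 28 (24 at its sides); top z 35
- cass_2 (a point): grey pump cassette, up to four, all alike; may be absent. Point: its centre, 38 mm above its underside; own +x to the tongue end, +z up out of its loop. mm from this point: rear tongue x 40..54, z -22..-16, 20 wide; its top and the body's rear face (x 40) form the corner that takes the hook bar; front nose x -52..-40, z -20..-12
- cass_3 (a point): grey pump cassette, up to four, all alike; may be absent. Point: its centre, 38 mm above its underside; own +x to the tongue end, +z up out of its loop. Sizes at cass_0 to cass_2
- seat_0 (a point): left-hand channel of the pump: where the centre point of a fully seated cassette lies, 38 mm above the flat that bears its feet; +x to the pump's rear, +z up. Any cassette may go in any channel. Channels are 36 mm apart, 28 wide between ribs 14 to 18 mm high. A roller drum fills the arch to 11.5 mm above the flat
- seat_1 (a point): second from the left channel of the pump: where the centre point of a fully seated cassette lies, 38 mm above the flat that bears its feet; +x to the pump's rear, +z up. Any cassette may go in any channel. As seat_0
- seat_2 (a point): third from the left channel of the pump: where the centre point of a fully seated cassette lies, 38 mm above the flat that bears its feet; +x to the pump's rear, +z up. Any cassette may go in any channel. As seat_0
- seat_3 (a point): right-hand channel of the pump: where the centre point of a fully seated cassette lies, 38 mm above the flat that bears its feet; +x to the pump's rear, +z up. Any cassette may go in any channel. As seat_0
- hook_bar (a point): middle of the axis of the pump's fixed steel hook bar, 8 mm diameter, along y across all channels; 47 mm to the rear of the seat points and 9.5 mm lower. A seated tongue lies under it with 2.5 mm to spare; 3 mm remain between it and the body's rear face. +x rear, +z up. Drive housing behind it: 19 mm on, 102 mm high over the work surface
- stop_wall (a point): middle of the rear top edge of the pump's front stop wall: 8 mm above the flat, 3 mm before the front feet of a seated cassette. So a cassette cannot go in level: nose raised 20 to 30 degrees, tongue pushed under the bar along its own length, then the nose turned down about the bar. Flat: 60 mm above the work surface. Pump fixed
- rod_end (a point): rounded tip of the free end of the drying stand's level rod, on its axis, 104 mm above the riser it stands on; +x along the rod, +z up. Rod 8 mm thick (ball of 11 mm at the tip), 174 mm long, fixed at its +x end to a 20 mm block on a post that rises 16 mm above the axis. Drip tray below, 212 x 126 mm, rim 12 mm high. Stand fixed
- clamp (a joint): angle (rad) of the pump's clamp: 0 locked, 1.134 fully open. A cross bar on two arms over all noses, with a lever at the pump's left; stays where it is left (2 N at the knob). Locked, the bar is 1 mm above seated noses: no cassette can enter or leave, and a raised nose stops it; open, it is clear in front
- clamp_knob (a point): middle of the clamp lever's black knob, a cylinder of 14 mm diameter, 36 mm long across the pump (y), 90 mm from the hinge line, 55 degrees up from level to the rear when locked. It goes to the pump's front (-x) as it opens, and can be pushed to and fro with a fingertip. The lever's outer face is 18.5 mm from this point, towards the pump
- clamp_hinge (a point): point of the clamp's hinge line (along the pump's y) level with the knob's middle; 50 mm above the work surface; +x to the pump's rear
- riser_top (a point): middle of the top of the white bench riser on which the drying stand stands; its top, 500 x 275 mm (x by y), is 85 mm above the work surface. Fixed, parallel to the robot's axes
- case: bystander, to be left alone: clear nebuliser case, 24 x 110 x 21 mm, lying on the riser (origin under its centre)
- pen: bystander, to be left alone: marker pen with black cap, 120 mm, lying on the freezer (origin under the centre)
- vial: bystander, to be left alone: amber vial with black cap, 27 x 58 mm (origin under its centre), on the riser
- vial_b: bystander, to be left alone: amber vial with white cap, 27 x 58 mm (origin under its centre), on the riser
- petri: bystander, to be left alone: two closed petri dishes, 62 x 30 mm (origin under its centre), on the freezer

How it is judged:
By the outcome, as a careful person would: the job done as asked, in the order asked, and still so for the second after the job is handed in, with the robot touching nothing.
Of cassette_0, cassette_1, cassette_2, cassette_3 only 3 to 4 are there at a start; the rules pass over those that are not, and their reading is None.
At some moment in a run one of cassette_0, cassette_1, cassette_2, cassette_3 may be knocked a few centimetres aside while the robot is not near it.
Once in a run the grip may slacken for a moment while it holds something.
It also fails if it takes over 208 s, if anything falls off the work surface, if the arm or the gripper's body presses on something with over 40 N, if the wrist force passes 120 N, or if a joint passes its speed limit or range.

ROBOT

A 6-joint arm with a two-finger parallel gripper is mounted at the origin on a cart in front of the work surface, level with it; the furniture and walls round the work are solid. World frame = base frame: x ahead of the robot, y to its left, z up, the work surface at z = 0. Lengths are in m, angles in rad, forces in N, time in s.
With the tool pointing down it reaches from about 0.35 to 0.775 m from the base axis. Payload 7.3 kg.
Tool frame: the origin (TCP) lies on the centre line of the jaws, within the pads' length; the fingertips stand 17 mm ahead of it and the grasp point (between the pads) lies 2 mm behind it (robot.tip_extent is the distance from the TCP to the fingertips, in m); z points along the fingers, y is the line along which they close (so a half turn about z gives the same grasp; the last joint's range is limited). The gripper opens to 92 mm and grips with 3 to 60 N. Pads are 19 mm wide; open, the fingers measure 130 mm over their backs; the gripper's body (75 mm by 190 mm) begins 47 mm behind the grasp point.
Start: joints at [1.175, 0.342, 1.524, -0, 1.275, -0.146], TCP at [0.13, 0.509, 0.244] pointing down, gripper open.
Joint ranges: [-2.53, 2.53], [-0.77, 2.02], [0.04, 2.7], [-1, 4.14], [0.28, 2.66], [-3.11, 3.11]. Speed limits (rad/s): [2.57, 2.57, 3.14, 3.14, 3.14, 3.14].

INTERFACE

Orientations are given as [roll, pitch, yaw] about the fixed x, y, z axes, in that order (R = Rz(yaw) Ry(pitch) Rx(roll)).
In Python, from cell import robot gives the robot as it stands.
- The arm moves only by the tool step_arm, never from a script. Its argument "motion" is a list of rows, each a list of 2 entries, a list of its own where there are three numbers: the shift along the tool's x, y, z in units of 60 mm (1.0 is 60 mm), then the turn about the tool's z in rad. In form: [[[x, y, z], spin], ...]. A call has 1 to 10 rows; each row is the pose to reach, as a shift and turn from the pose commanded when the call began, along the tool's axes at that moment; what a row does not reach only later rows make up. A row lasts 1/8 s, in which the tool goes at most 62.5 mm and 10.7 degrees, less where a joint would pass 70% of its speed; a pose out of reach is approached as far as the arm can. A call with a gripper value outside its range is refused whole. "hand" is the closure in counts, from 0 (fully open) to 255 (shut), set as the call begins (left out, the last holds). The fingers move at their own pace and stop on an object; "squeeze" is the grip in N (left out, the last holds). Time passes only in rows, so rows that repeat a pose let the fingers close. It gives the time, the measured TCP pose, the force, the opening and the grip force at its end, in the units of the state.
- robot.observe(): the state, without advancing time (a new reading comes with each control period).
- robot.read_camera(name): name is "scene" or "top" or "wrist"; returns a dict with "pixels" (480x640x3 uint8, red, green, blue), "intrinsics" (3x3 intrinsics, pixels), "xyz" and "rotation" of the camera in the world; the wrist camera has in their place "T_tool_cam" (4x4, takes a point from camera to tool coordinates, whose origin is the TCP and whose axes are the flange's). Camera axes: x right, y up, looking along -z (the intrinsics and any distortion apply to the point x, -y, -z); pixel columns grow to the right and rows downward; lengths in m; the calibration is good to about 2 mm. The wrist camera is an equidistant fisheye: a pixel r from the principal point sees the ray r / f radians off the axis. A picture is of the moment at which its call begins: read the wrist's pose just before it. There is no depth.
- robot.hand_in(): hands the job in; it is judged then, once.
The state is a dict: "time": time; "qpos": joint angles; "qvel": joint speeds; "joint_efforts": joint torques, N m; "tool_pos": TCP position; "tool_rot": TCP orientation; "contact_force": force on the tool from outside, world axes, zero at the start; "torque": the same for the moment, N m; "opening": finger opening in m; "grip_force": force on a finger pad.
Only numpy, scipy, OpenCV 4.12 (cv2) and the standard library are available. Lean on these libraries where they do the work, as an engineer would, in place of code of your own. Each camera call takes 0.05 s, during which the arm holds its last target. There are 200 camera calls.

## Working session

There is one attempt and no reset: what is moved stays moved. The work goes in short steps, Python scripts to look and compute and a tool call to move; the robot and the scene stay as the last step left them, time stands still between calls to the robot, and variables do not carry over. Pictures are saved under pics/ and viewed, at most 14 in all, crops included, and the job is handed in when it is done.

Besides the shell and the picture viewer there is one more tool, called as name(argument=value, ...), one argument or row to a line, values as JSON. step_arm: Moves the arm, as the interface text tells. Its arguments: {"type":"object","properties":{"motion":{"type":"array"},"hand":{"type":"number"},"squeeze":{"type":"number"}},"required":["motion"]}

```bash
ls; mkdir -p pics; python3 - <<'E'
from cell import robot
import cv2
print(robot.observe())
for n in ("scene","top"):
    c=robot.read_camera(n); cv2.imwrite(f"pics/{n}0.png",c["pixels"][:,:,::-1]); print(n,c["intrinsics"],c["xyz"],c["rotation"],[k for k in c])
c=robot.read_camera("wrist");print(c["intrinsics"],c["T_tool_cam"])
E
```

```text
pics
{'time': 0.0, 'qpos': array([ 1.17498697e+00,  3.42732792e-01,  1.52501482e+00, -1.81934489e-05,
        1.27538264e+00, -1.45992217e-01]), 'qvel': array([-0.00061457,  0.00054164, -0.00019147, -0.0005957 ,  0.0005079 ,
        0.00114837]), 'joint_efforts': array([ 2.13301231e-03, -4.31249821e+01, -2.44223750e+01,  7.18952995e-02,
        5.58874710e-02, -1.19446186e-04]), 'tool_pos': array([0.12962699, 0.50835696, 0.24304048]), 'tool_rot': array([-3.14006888e+00, -2.06468311e-04,  2.89178067e+00]), 'contact_force': array([-0.01117137,  0.09646963,  0.5857578 ]), 'torque': array([-0.03409502,  0.00942001, -0.00487569]), 'grip_force': 0.0, 'opening': 0.09196251559634797}
scene [[503.18884862   0.         328.03998201]
 [  0.         503.18884862 232.19581479]
 [  0.           0.           1.        ]] [0.32946445 0.44633571 0.95599524] [ 0.62783303 -0.01209562 -2.72702902] ['pixels', 'intrinsics', 'xyz', 'rotation']
top [[470.8671988    0.         319.95550445]
 [  0.         470.8671988  238.98904292]
 [  0.           0.           1.        ]] [ 0.39733437 -0.07188168  1.05692953] [ 1.60167017e-01  6.12518403e-04 -1.59741422e+00] ['pixels', 'intrinsics', 'xyz', 'rotation']
[[371.64829954   0.         319.33183955]
 [  0.         371.64829954 233.14850753]
 [  0.           0.           1.        ]] [[-1.30138918e-03  9.54962638e-01  2.96723215e-01  8.00962753e-02]
 [ 9.99999112e-01  1.32842386e-03  1.10516685e-04 -3.33489668e-04]
 [-2.88634894e-04  2.96723095e-01 -9.54963518e-01 -1.40663415e-01]
 [ 0.00000000e+00  0.00000000e+00  0.00000000e+00  1.00000000e+00]]
```

View pics/scene0.png

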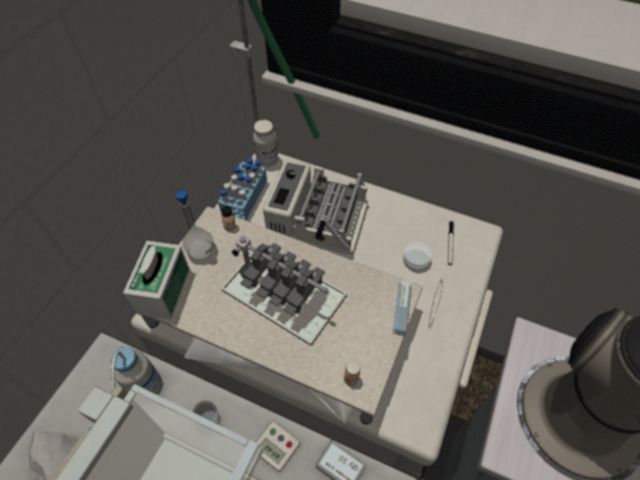

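View pics/top0.png

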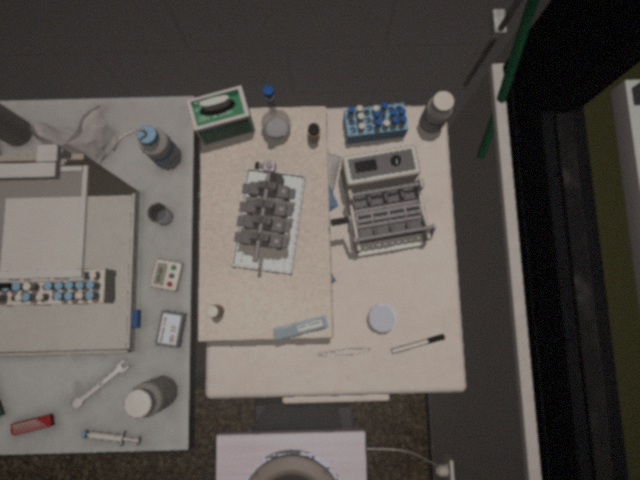

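```bash
cat > h.py <<'E'
import numpy as np, cv2
from scipy.spatial.transform import Rotation as R
from cell import robot
def grab(name,f=None):
    s=robot.observe(); c=robot.read_camera(name)
    if name=="wrist":
        T=np.eye(4);T[:3,:3]=R.from_euler('xyz',s["tool_rot"]).as_matrix();T[:3,3]=s["tool_pos"]
        T=T@c["T_tool_cam"]; c["xyz"]=T[:3,3]; M=T[:3,:3]
    else: M=R.from_euler('xyz',c["rotation"]).as_matrix()
    c["M"]=M; c["name"]=name
    if f: cv2.imwrite("pics/"+f,c["pixels"][:,:,::-1])
    np.save(f"cal_{name}.npy",{k:c[k] for k in("M","xyz","intrinsics","name","pixels")},allow_pickle=True)
    return c
def load(name): return np.load(f"cal_{name}.npy",allow_pickle=True).item()
def ray(c,u,v):
    K=c["intrinsics"];a=np.array([(u-K[0,2])/K[0,0],(v-K[1,2])/K[1,1]])
    if c["name"]=="wrist":
        r=np.hypot(*a); d=np.array([*(a*np.sin(r)/max(r,1e-9)),np.cos(r)])
    else: d=np.array([*a,1.])
    return c["M"]@(d*[1,-1,-1])
def at(c,u,v,z):
    d=ray(c,u,v); return (c["xyz"]+d*(z-c["xyz"][2])/d[2])[:2].round(4)
def proj(c,p):
    K=c["intrinsics"];d=(c["M"].T@(np.array(p)-c["xyz"]))*[1,-1,-1]
    if c["name"]=="wrist":
        h=np.hypot(d[0],d[1]);a=d[:2]/h*np.arctan2(h,d[2])
    else:a=d[:2]/d[2]
    return (a*K[0,0]+K[:2,2]).round(1)
def crop(c,f,u0,v0,u1,v1,s):
    im=c["pixels"][v0:v1,u0:u1,::-1]
    cv2.imwrite("pics/"+f,cv2.resize(im,None,fx=s,fy=s,interpolation=cv2.INTER_CUBIC))
E
python3 - <<'E'
from h import *
c=grab("top"); crop(c,"topc.png",230,140,440,290,3.8)
print([at(c,u,v,.085) for u,v in [(199,108),(327,108),(331,337),(200,341)]])
E
```

```text
[array([0.8518, 0.1816]), array([ 0.8443, -0.0986]), array([ 0.353 , -0.0925]), array([0.3521, 0.1724])]
```

View pics/topc.png

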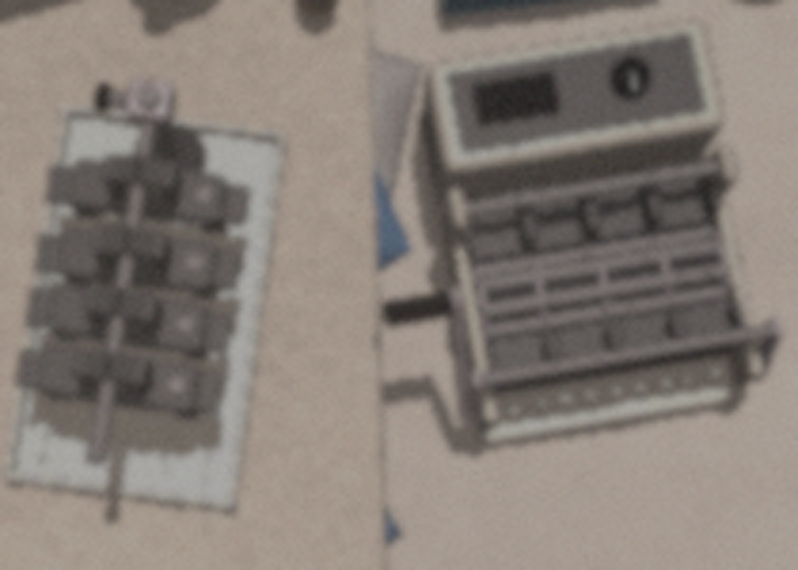

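```bash
python3 - <<'E'
from h import *
c=load("top")
f=lambda x,y,z:at(c,230+x/3.8,140+y/3.8,z)
print("tip",f(112,517,.189),"rodfix",f(152,130,.189))
for x,y in [(150,175),(143,242),(136,310),(128,375)]:print("loop",f(x,y,.2))
print("right ends",[f(x,y,.15) for x,y in [(243,203),(240,265),(232,327),(218,395)]],"left",[f(x,y,.15) for x,y in [(52,185),(40,247),(30,308),(18,370)]])
print("knob",f(385,314,.124),f(447,303,.124))
print("clampbar",f(480,382,.095),f(745,337,.095)); print("housing front",f(455,165,.102),f(718,125,.102))
print("hookbar?",f(475,210,.0885),f(715,170,.0885))
E
```

```text
tip [0.4713 0.0382] rodfix [0.6653 0.017 ]
loop [0.6389 0.017 ]
loop [0.6051 0.0208]
loop [0.5711 0.0245]
loop [0.5391 0.0287]
right ends [array([ 0.6366, -0.0261]), array([ 0.6036, -0.024 ]), array([ 0.571 , -0.0193]), array([ 0.5357, -0.0115])] left [array([0.649 , 0.0735]), array([0.616 , 0.0797]), array([0.5838, 0.0849]), array([0.5515, 0.091 ])]
knob [ 0.5808 -0.0991] [ 0.5859 -0.1323]
clampbar [ 0.5475 -0.1505] [ 0.5685 -0.2962]
housing front [ 0.6677 -0.1409] [ 0.6867 -0.2871]
hookbar? [ 0.6454 -0.152 ] [ 0.6648 -0.2869]
```

```bash
cat >> h.py <<'E'
def go(x,y,z,yaw,base=None):
    """units for a move to a TCP pose from the present (or base = (pos,yaw)) pose"""
    s=robot.observe()
    p,r=base if base else (s["tool_pos"],s["tool_rot"][2])
    d=np.array([x,y,z])-p; c,sn=np.cos(r),np.sin(r)
    sp=-((yaw-r+np.pi)%(2*np.pi)-np.pi)
    u=np.array([c*d[0]+sn*d[1], sn*d[0]-c*d[1], -d[2]])/.06
    print("units",u.round(2),"spin",round(sp,3),"rows",np.linalg.norm(d)/.0625, abs(sp)/.187)
    return (np.array([x,y,z]),yaw)
E
python3 - <<'E'
from h import *
go(.57,-.17,.34,3.28)
E
```

```text
units [-9.91 -9.14 -1.61] spin -0.388 rows 13.033789643384788 2.0757047688196857
```

step_arm(
  motion=[
    [[-1, -1, -0.8], 0],
    [[-2, -2, -1.6], 0],
    [[-9.9, -9.1, -1.6], -0.39],
    [[-9.9, -9.1, -1.6], -0.39],
    [[-9.9, -9.1, -1.6], -0.39],
    [[-9.9, -9.1, -1.6], -0.39],
    [[-9.9, -9.1, -1.6], -0.39],
    [[-9.9, -9.1, -1.6], -0.39],
    [[-9.9, -9.1, -1.6], -0.39],
    [[-9.9, -9.1, -1.6], -0.39],
  ],
  hand=255,
)

```text
time: 1.45
tool_pos: [0.4507, 0.0139, 0.3291]
tool_rot: [3.141, 0.0, -3.002]
contact_force: [0.5, 0.6, 0.9]
opening: 0.0007
grip_force: 0.0
```

```bash
python3 - <<'E'
from h import *
s=robot.observe();print(s["time"],s["tool_pos"],s["tool_rot"],s["opening"])
go(.57,-.17,.34,3.28)
E
```

```text
1.45 [0.4506513  0.01389134 0.32913763] [ 3.14133586e+00  4.86966827e-04 -3.00182679e+00] 0.0007050426699732692
units [-1.54 -3.31 -0.18] spin 0.001 rows 3.511922700969543 0.007264777868189343
```

step_arm(
  motion=[
    [[-1.54, -3.3, -0.2], 0],
    [[-1.54, -3.3, -0.2], 0],
    [[-1.54, -3.3, -0.2], 0],
    [[-1.54, -3.3, -0.2], 0],
    [[-1.54, -3.3, -0.2], 0],
    [[-1.54, -3.3, -0.2], 0],
    [[-1.54, -3.3, -0.2], 0],
  ],
)

```text
time: 2.33
tool_pos: [0.5687, -0.1661, 0.3414]
tool_rot: [3.141, 0.0, -3.0]
contact_force: [0.5, 0.4, 0.6]
opening: 0.0005
grip_force: 0.0
```

```bash
python3 - <<'E'
from h import *
s=robot.observe();print(s["time"],s["tool_pos"],s["tool_rot"],s["opening"])
c=grab("wrist"); crop(c,"w1.png",0,0,640,480,1.25)
E
```

```text
2.325 [ 0.56869324 -0.16609707  0.34139404] [ 3.14149310e+00  3.55048202e-04 -3.00009225e+00] 0.00046213855671488536
```

View pics/w1.png

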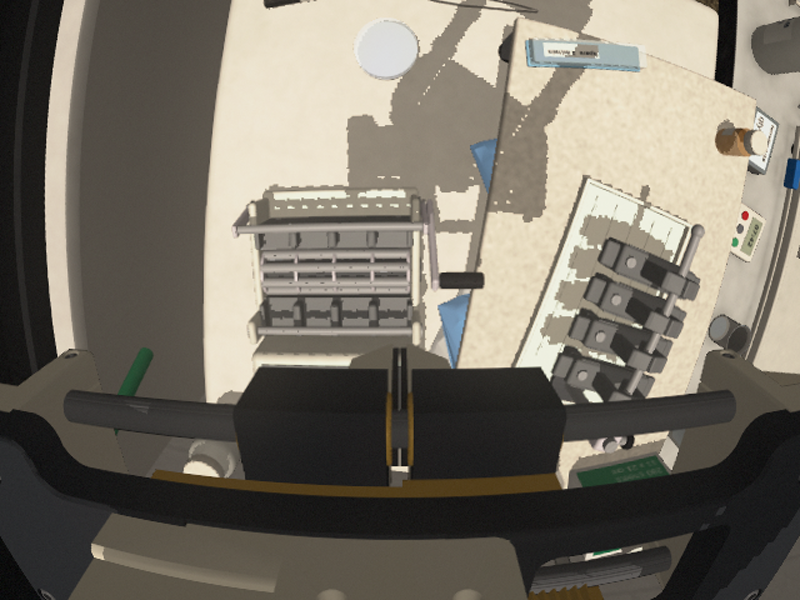

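```bash
python3 - <<'E'
from h import *
c=load("wrist")
f=lambda x,y,z:at(c,x/1.25,y/1.25,z)
print("knob",f(442,280,.124),f(484,280,.124))
print("clampbar",f(238,228,.095),f(425,222,.095))
print("bar328",f(250,330,.0885),f(418,330,.0885))
print("drum?",f(262,270,.07),f(408,268,.07),f(408,290,.07))
print("tip rod",f(698,230,.189)); print("proj tip", proj(c,[.5687,-.1661,.3244])*1.25)
E
python3 - <<'E'
from h import *
c=load("wrist"); crop(c,"w1c.png",180,140,400,300,3.6)
E
```

```text
knob [ 0.5852 -0.1295] [ 0.5804 -0.0956]
clampbar [ 0.5706 -0.309 ] [ 0.5449 -0.148 ]
bar328 [ 0.6681 -0.2952] [ 0.6446 -0.1385]
drum? [ 0.6133 -0.291 ] [ 0.5928 -0.1551] [ 0.6137 -0.152 ]
tip rod [0.5015 0.0471]
proj tip [400.375 370.125]
```

View pics/w1c.png

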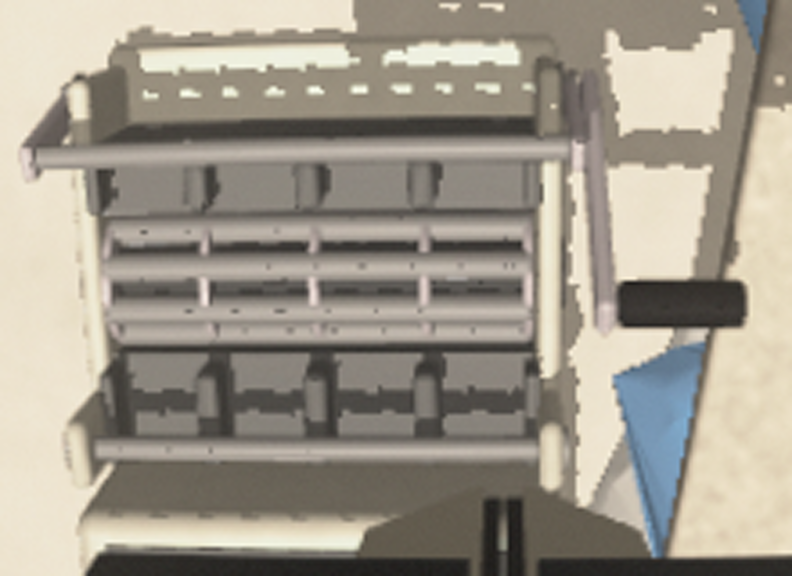

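```bash
cat > m1.py <<'E'
from h import *
c=load("wrist")
f=lambda x,y,z:at(c,180+x/3.6,140+y/3.6,z)
a,b=f(110,449,.0885),f(532,449,.0885); d=b-a; L=np.hypot(*d); yp=d/L; psi=np.arctan2(-yp[0],yp[1]); xp=np.array([yp[1],-yp[0]])
print("bar",a,b,L,"yaw",psi)
for n,pts in (("rear",[(207,395),(317,395),(427,395)]),("front",[(200,185),(311,185),(424,185)])):
    for q in pts:
        w=f(*q,.076)-a; print(n,f(*q,.076),"pump-frame x,y rel bar",(w@xp).round(4),(w@yp).round(4))
w=f(640,304,.124)-a
for q in((620,304),(745,304)): 
    w=f(*q,.124)-a; print("knob",f(*q,.124),(w@xp).round(4),(w@yp).round(4))
E
python3 m1.py
```

```text
bar [ 0.6669 -0.282 ] [ 0.6465 -0.1459] 0.13762038366463014 yaw 0.14878215801520422
rear [ 0.6482 -0.253 ] pump-frame x,y rel bar -0.0142 0.0315
rear [ 0.6428 -0.2167] pump-frame x,y rel bar -0.0142 0.0682
rear [ 0.6377 -0.1812] pump-frame x,y rel bar -0.0139 0.104
front [ 0.5787 -0.2607] pump-frame x,y rel bar -0.0841 0.0341
front [ 0.5742 -0.2256] pump-frame x,y rel bar -0.0833 0.0695
front [ 0.5696 -0.1907] pump-frame x,y rel bar -0.0827 0.1047
knob [ 0.5859 -0.1308] -0.0577 0.1615
knob [ 0.5809 -0.0957] -0.0574 0.197
```

```bash
python3 - <<'E'
from h import *
go(.618,-.105,.22,-3.0); go(.618,-.105,.129,-3.0)
go(.48,-.124,.129,-3.0,(np.array([.618,-.105,.129]),-3.0))
E
```

```text
units [-0.96  0.89  2.03] spin -0.0 rows 2.314905536220586 0.00046789085301151607
units [-0.96  0.89  3.54] spin -0.0 rows 3.624947049965256 0.00046789085301151607
units [ 2.32  0.01 -0.  ] spin -0.0 rows 2.2288292891112143 0.0
```

step_arm(
  motion=[
    [[-0.96, 0.9, 1.0], 0],
    [[-0.96, 0.9, 2.0], 0],
    [[-0.96, 0.9, 2.8], 0],
    [[-0.96, 0.9, 3.5], 0],
    [[-0.96, 0.9, 3.54], 0],
    [[-0.96, 0.9, 3.54], 0],
    [[-0.96, 0.9, 3.54], 0],
  ],
)

```text
time: 3.25
tool_pos: [0.62, -0.1062, 0.1317]
tool_rot: [-3.139, 0.005, -3.001]
contact_force: [-0.0, 0.4, 0.4]
opening: 0.0004
grip_force: 0.0
```

step_arm(
  motion=[
    [[0.2, 0, 0], 0],
    [[0.4, 0, 0], 0],
    [[0.6, 0, 0], 0],
    [[0.8, 0, 0], 0],
    [[1.0, 0, 0], 0],
    [[1.2, 0, 0], 0],
    [[1.4, 0, 0], 0],
    [[1.6, 0, 0], 0],
    [[1.75, 0, 0], 0],
    [[1.85, 0, 0], 0],
  ],
)

```text
time: 4.5
tool_pos: [0.5081, -0.1213, 0.1285]
tool_rot: [3.141, -0.0, -3.002]
contact_force: [1.7, -0.2, -1.3]
opening: 0.0007
grip_force: 1.1
```

step_arm(
  motion=[
    [[0.03, 0, 0], 0],
    [[0.06, 0, 0], 0],
    [[0.09, 0, 0], 0],
    [[0.12, 0, 0], 0],
  ],
)

```text
time: 5.0
tool_pos: [0.5055, -0.1219, 0.1289]
tool_rot: [-3.14, 0.009, -3.002]
contact_force: [20.4, 5.3, -10.1]
opening: 0.0003
grip_force: 10.3
```

```bash
python3 - <<'E'
from h import *
go(.59,.03,.37,3.034)
E
```

```text
units [-1.75  2.31 -4.02] spin 0.247 rows 4.755392104566747 1.3215230453007947
```

step_arm(
  motion=[
    [[-0.4, 0, 0], 0],
    [[-0.4, 0, -1], 0],
    [[-0.4, 0, -2], 0],
    [[-0.4, 0, -3], 0],
    [[-1.0, 1, -4.0], 0.12],
    [[-1.75, 2.3, -4.0], 0.25],
    [[-1.75, 2.3, -4.0], 0.25],
    [[-1.75, 2.3, -4.0], 0.25],
    [[-1.75, 2.3, -4.0], 0.25],
  ],
  hand=0,
)

```text
time: 6.12
tool_pos: [0.5858, 0.0288, 0.3681]
tool_rot: [-3.141, -0.001, 3.032]
contact_force: [-0.6, 0.2, 0.1]
opening: 0.0857
grip_force: 0.0
```

```bash
python3 - <<'E'
from h import *
s=robot.observe();print(s["time"],s["tool_pos"],s["tool_rot"],s["opening"])
c=grab("wrist"); crop(c,"w2.png",0,0,640,480,1.25)
E
```

```text
6.125 [0.58580546 0.02875658 0.3680628 ] [-3.14090040e+00 -1.44327407e-03  3.03231702e+00] 0.08574433600273441
```

View pics/w2.png

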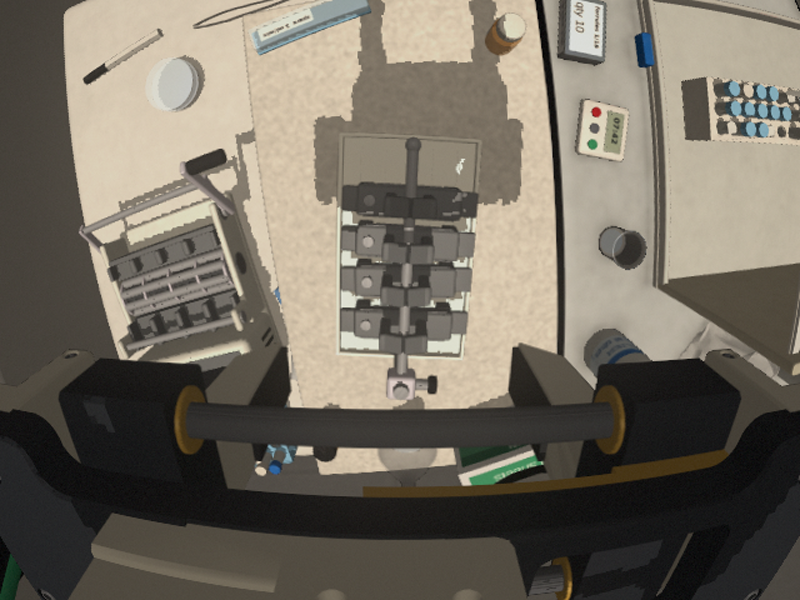

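```bash
python3 - <<'E'
from h import *
c=load("wrist"); crop(c,"w2c.png",262,100,392,325-35,4.0*0.78)
c2=c["pixels"][100:290,260:390,::-1]
cv2.imwrite("pics/w2c.png",cv2.convertScaleAbs(cv2.resize(c2,None,fx=3.15,fy=3.15,interpolation=cv2.INTER_CUBIC),alpha=1.8))
E
```

```text
(no output)
```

View pics/w2c.png

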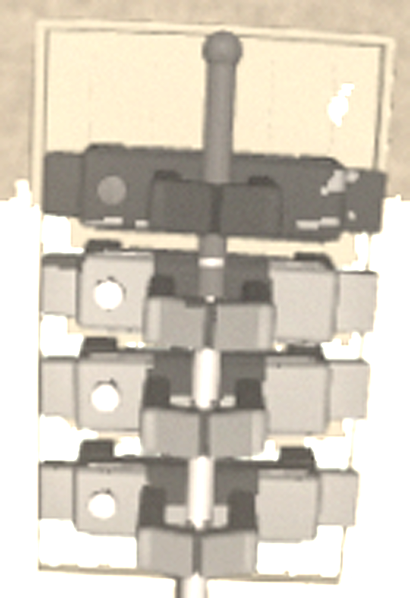

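```bash
python3 - <<'E'
from h import *
c=load("wrist")
f=lambda x,y,z:at(c,x/1.25,y/1.25,z)
print("riser edge",[f(x,y,.085) for x,y in [(244,90),(258,180),(275,270)]], "left",[f(x,y,.085) for x,y in [(543,60),(556,250)]])
print("tray",[f(x,y,.097) for x,y in [(340,134),(481,140),(338,353),(462,357)]])
print("case",[f(x,y,.1) for x,y in [(258,52),(370,10)]],"vial_b",f(503,35,.1))
g=lambda x,y,z:at(c,260+x/3.15,100+y/3.15,z)
print("tip",g(222,48,.189),"rod far",g(193,585,.189))
for r in[(213,183,228),(209,298,340),(203,407,450),(197,525,568)]: print("loop top far/near edge",g(r[0],r[1],.2),g(r[0],r[2],.2))
print("body1 left/right",g(82,185,.159),g(340,185,.159))
E
```

```text
riser edge [array([ 0.4268, -0.0987]), array([ 0.5139, -0.0964]), array([ 0.6018, -0.0942])] left [array([0.4294, 0.1788]), array([0.6115, 0.178 ])]
tray [array([ 0.4838, -0.0126]), array([0.5022, 0.1099]), array([ 0.689 , -0.0436]), array([0.7067, 0.0769])]
case [array([ 0.3968, -0.077 ]), array([0.3748, 0.0261])] vial_b [0.4078 0.1396]
tip [0.5018 0.047 ] rod far [0.6567 0.0222]
loop top far/near edge [0.5372 0.0405] [0.5492 0.0393]
loop top far/near edge [0.5679 0.0362] [0.5795 0.035 ]
loop top far/near edge [0.5981 0.0313] [0.6105 0.03  ]
loop top far/near edge [0.6328 0.0259] [0.6462 0.0245]
body1 left/right [0.5374 0.002 ] [0.5457 0.0789]
```

```bash
python3 - <<'E'
from h import *
b=go(.5432,.0399,.25,2.99)
b=go(.5432,.0399,.184,2.99,b)
E
```

```text
units [0.73 0.12 1.97] spin 0.041 rows 2.0180820198626033 0.2198499676465189
units [0.  0.  1.1] spin -0.0 rows 1.056 0.0
```

step_arm(
  motion=[
    [[0.7, 0.12, 1.0], 0.04],
    [[0.73, 0.12, 1.97], 0.04],
    [[0.73, 0.12, 2.0], 0.04],
    [[0.73, 0.12, 2.5], 0.04],
    [[0.73, 0.12, 3.05], 0.04],
    [[0.73, 0.12, 3.07], 0.04],
    [[0.73, 0.12, 3.07], 0.04],
  ],
  hand=70,
)

```text
time: 7.05
tool_pos: [0.5451, 0.0404, 0.1867]
tool_rot: [3.141, 0.004, 2.991]
contact_force: [-0.3, -0.5, 0.1]
opening: 0.0663
grip_force: 0.0
```

step_arm(
  motion=[
    [[0, 0, 0], 0],
    [[0, 0, 0], 0],
    [[0, 0, 0], 0],
    [[0, 0, 0], 0],
  ],
  hand=255,
  squeeze=25,
)

```text
time: 7.55
tool_pos: [0.5436, 0.0409, 0.1847]
tool_rot: [-3.142, 0.001, 2.992]
contact_force: [-0.3, 0.0, 1.6]
opening: 0.0358
grip_force: 25.0
```

step_arm(
  motion=[
    [[0, 0, -0.1], 0],
    [[0, 0, -0.2], 0],
    [[0, 0, -0.25], 0],
    [[0, 0, -0.25], 0],
  ],
)

```text
time: 8.05
tool_pos: [0.5436, 0.0411, 0.1997]
tool_rot: [3.141, 0.001, 2.992]
contact_force: [0.8, 0.3, -0.2]
opening: 0.0358
grip_force: 25.0
```

step_arm(
  motion=[
    [[0.3, 0, 0], 0],
    [[0.6, 0, 0], 0],
    [[0.9, 0, 0], 0],
    [[1.2, 0, 0], 0],
    [[1.35, 0, 0], 0],
    [[1.4, 0, -0.5], 0],
    [[1.5, 0, -1], 0.15],
    [[1.5, 0, -1], 0.3],
  ],
)

```text
time: 9.05
tool_pos: [0.4556, 0.0544, 0.2617]
tool_rot: [3.139, 0.005, 2.687]
contact_force: [0.1, 0.0, -2.0]
opening: 0.0356
grip_force: 25.0
```

step_arm(
  motion=[
    [[0, 0, 0], 0.18],
    [[0, 0, 0], 0.36],
    [[0, 0, 0], 0.54],
    [[0, 0, 0], 0.72],
    [[0, 0, 0], 0.9],
    [[0, 0, 0], 1.08],
    [[0, 0, 0], 1.26],
    [[0, 0, 0], 1.35],
  ],
)

```text
time: 10.05
tool_pos: [0.4547, 0.0544, 0.2593]
tool_rot: [3.141, -0.0, 1.338]
contact_force: [0.1, 0.2, -1.2]
opening: 0.0355
grip_force: 25.0
```

step_arm(
  motion=[
    [[0, 0, 0], 0.18],
    [[0, 0, 0], 0.36],
    [[0, 0, 0], 0.54],
    [[0, 0, 0], 0.72],
    [[0, 0, 0], 0.9],
    [[0, 0, 0], 1.08],
    [[0, 0, 0], 1.26],
    [[0, 0, 0], 1.34],
    [[0, 0, 0], 1.34],
  ],
)

```text
time: 11.18
tool_pos: [0.4547, 0.0544, 0.2593]
tool_rot: [-3.142, -0.0, 0.003]
contact_force: [-0.1, 0.1, -1.3]
opening: 0.0356
grip_force: 25.0
```

```bash
python3 - <<'E'
from h import *
b=go(.44,-.035,.17,0);go(.44,-.035,.143,0)
E
```

```text
units [-0.25  1.49  1.49] spin 0.003 rows 2.035663023184015 0.013749589856622169
units [-0.25  1.49  1.94] spin 0.003 rows 2.3591237169782246 0.013749589856622169
```

step_arm(
  motion=[
    [[-0.25, 1.49, 0.8], 0],
    [[-0.25, 1.49, 1.5], 0],
    [[-0.25, 1.49, 1.7], 0],
    [[-0.25, 1.49, 1.85], 0],
    [[-0.25, 1.49, 1.93], 0],
    [[-0.25, 1.49, 1.96], 0],
    [[-0.25, 1.49, 1.96], 0],
  ],
)

```text
time: 12.05
tool_pos: [0.4402, -0.0347, 0.1425]
tool_rot: [3.141, -0.002, 0.003]
contact_force: [0.3, 0.4, -0.4]
opening: 0.0361
grip_force: 25.0
```

step_arm(
  motion=[
    [[0, 0, 0], 0],
    [[0, 0, 0], 0],
    [[0, 0, -0.05], 0],
  ],
  hand=70,
)

```text
time: 12.42
tool_pos: [0.4396, -0.0349, 0.1448]
tool_rot: [-3.141, 0.0, 0.002]
contact_force: [0.2, -0.6, 0.8]
opening: 0.061
grip_force: 0.0
```

```bash
python3 - <<'E'
from h import *
s=robot.observe();print(s["time"],s["tool_pos"],s["tool_rot"],s["opening"])
c=grab("wrist"); crop(c,"w3.png",0,0,640,480,1.25)
E
```

```text
12.425 [ 0.43956489 -0.0349396   0.14483043] [-3.14146314e+00  2.01997904e-04  1.86484581e-03] 0.06103548318043281
```

View pics/w3.png

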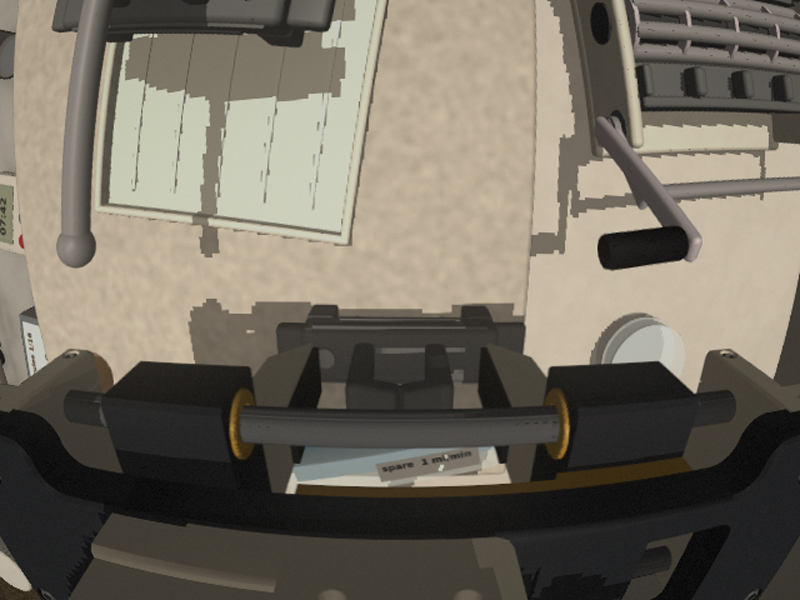

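step_arm(
  motion=[
    [[0, 0, 0], -0.18],
    [[0, 0, 0], -0.36],
    [[0, 0, 0], -0.54],
    [[0, 0, 0], -0.72],
    [[0, 0, 0], -0.9],
    [[0, 0, 0], -1.08],
    [[0, -0.1, 0], -1.26],
    [[0, -0.22, 0], -1.44],
    [[0, -0.22, 0], -1.57],
    [[0, -0.22, 0], -1.57],
  ],
)

```text
time: 13.72
tool_pos: [0.4397, -0.0218, 0.1449]
tool_rot: [3.141, -0.0, 1.571]
contact_force: [0.1, -0.3, 0.6]
opening: 0.0668
grip_force: 0.0
```

step_arm(
  motion=[
    [[0, 0, 0.03], 0],
    [[0, 0, 0.03], 0],
    [[0, 0, 0.03], 0],
    [[0, 0, 0.03], 0],
    [[0, 0, 0.03], 0],
    [[0, 0, 0.03], 0],
  ],
  hand=255,
  squeeze=20,
)

```text
time: 14.48
tool_pos: [0.4396, -0.0218, 0.143]
tool_rot: [3.142, -0.0, 1.572]
contact_force: [0.1, -0.3, -1.1]
opening: 0.0134
grip_force: 20.0
```

```bash
python3 - <<'E'
from h import *
s=robot.observe();print(s["time"],s["tool_pos"],s["tool_rot"],s["opening"],s["qpos"])
# ledge: centre offset TCP: cassette x -.013 -> world y +.013
b=go(.43,-.128+.013,.17,np.pi/2)
b=go(.43,-.128+.013,.143,np.pi/2)
E
```

```text
14.475 [ 0.43961699 -0.02176775  0.14295246] [ 3.14153773e+00 -1.16465371e-04  1.57163192e+00] 0.013431953996357689 [-2.24020820e-01  3.09121398e-01  1.89117618e+00  1.55609855e-04
  9.41267508e-01 -2.24948030e-01]
units [-1.55 -0.16 -0.45] spin 0.001 rows 1.5608251066158305 0.004468432412145202
units [-1.55 -0.16 -0.  ] spin 0.001 rows 1.4996312474358473 0.004468432412145202
```

step_arm(
  motion=[
    [[0, 0, -0.4], 0],
    [[-0.5, -0.16, -0.45], 0],
    [[-1.1, -0.16, -0.45], 0],
    [[-1.55, -0.16, -0.45], 0],
    [[-1.55, -0.16, -0.3], 0],
    [[-1.55, -0.16, -0.1], 0],
    [[-1.55, -0.16, 0.0], 0],
    [[-1.55, -0.16, 0.02], 0],
    [[-1.55, -0.16, 0.02], 0],
  ],
)

```text
time: 15.6
tool_pos: [0.4299, -0.1143, 0.1421]
tool_rot: [-3.141, 0.001, 1.573]
contact_force: [-3.5, -1.5, 7.3]
opening: 0.0133
grip_force: 20.0
```

step_arm(
  motion=[
    [[-0.06, 0, 0.04], 0],
    [[-0.13, 0, 0.07], 0],
    [[-0.19, 0, 0.11], 0],
    [[-0.25, 0, 0.15], 0],
    [[-0.31, 0, 0.2], 0],
    [[-0.36, 0, 0.25], 0],
    [[-0.4, 0, 0.28], 0],
    [[-0.4, 0, 0.28], 0],
  ],
)

```text
time: 16.6
tool_pos: [0.4303, -0.1384, 0.1249]
tool_rot: [3.141, -0.0, 1.572]
contact_force: [0.3, 0.8, 2.3]
opening: 0.0137
grip_force: 20.0
```

step_arm(
  motion=[
    [[0, 0, -0.5], 0],
    [[0, 0, -1], 0],
    [[0, 0, -1.2], 0],
    [[0, 0, -1.2], 0],
  ],
)

```text
time: 17.1
tool_pos: [0.4303, -0.1387, 0.1969]
tool_rot: [3.141, 0.0, 1.572]
contact_force: [-0.1, -0.3, -0.5]
opening: 0.0139
grip_force: 20.0
```

```bash
python3 - <<'E'
from h import *
s=robot.observe();print(s["time"],s["tool_pos"],s["tool_rot"],s["opening"])
c=grab("wrist"); c2=grab("scene")
im=np.zeros((480,800,3),np.uint8); im[:,:400]=cv2.resize(c["pixels"][180:420,220:420,::-1],(400,480)); im[:,400:]=cv2.resize(c2["pixels"][190:310,290:390,::-1],(400,480),interpolation=cv2.INTER_CUBIC)
cv2.imwrite("pics/w4.png",im)
E
```

```text
17.1 [ 0.43027971 -0.13871341  0.19693787] [3.14077952e+00 3.42820769e-04 1.57204085e+00] 0.013906978600791486
```

View pics/w4.png

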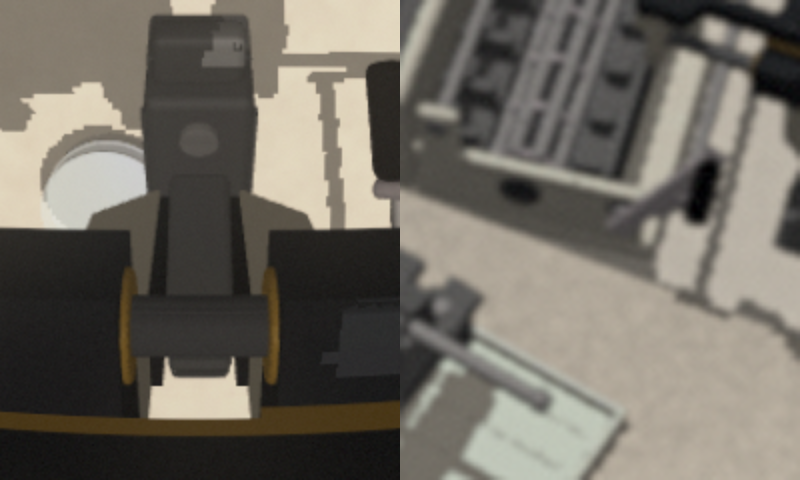

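```bash
cat > tilt.py <<'E'
from h import *
c=load("wrist"); s=robot.observe(); t=s["tool_pos"]; yaw=s["tool_rot"][2]
cx=np.array([-np.cos(yaw),-np.sin(yaw),0])   # cassette +x when tool +x is to the nose
P=np.array([-13,16])
for th in (0,10,15,20,25,30,35):
    a=np.radians(th); o=[]
    for q in [(-52,-12),(-52,-20),(-40,-6),(-40,-38),(-29,-6),(-18,-6)]:
        d=np.array(q)-P; r=(d[0]*np.cos(a)+d[1]*np.sin(a), -d[0]*np.sin(a)+d[1]*np.cos(a))
        w=t+cx*r[0]/1e3+np.array([0,0,-.004+r[1]/1e3]); o.append((proj(c,w)[1]-180)*2)
    print(th,"nose top,nose bot,body top front,foot,boss,loop root",np.round(o))
E
python3 tilt.py
```

```text
0 nose top,nose bot,body top front,foot,boss,loop root [ 54.  46. 109.  74. 152. 194.]
10 nose top,nose bot,body top front,foot,boss,loop root [ 43.  30. 101.  47. 143. 182.]
15 nose top,nose bot,body top front,foot,boss,loop root [ 39.  24.  99.  35. 139. 177.]
20 nose top,nose bot,body top front,foot,boss,loop root [ 37.  18.  98.  23. 136. 172.]
25 nose top,nose bot,body top front,foot,boss,loop root [ 37.  15.  98.  13. 134. 167.]
30 nose top,nose bot,body top front,foot,boss,loop root [ 38.  13.  99.   3. 133. 163.]
35 nose top,nose bot,body top front,foot,boss,loop root [ 41.  13. 101.  -5. 132. 160.]
```

```bash
cat >> h.py <<'E'
PSI=.14; XP=np.array([np.cos(PSI),np.sin(PSI)]); YP=np.array([-XP[1],XP[0]]); MID=np.array([.6102,-.2204])
SEAT={i:MID+YP*(.054-.036*i) for i in range(4)}
def seatgo(i,x,z,dy=0,base=None):
    "TCP in seat frame, mm"
    w=SEAT[i]+XP*x/1e3+YP*dy/1e3
    return go(w[0],w[1],.098+z/1e3,np.pi+PSI,base)
E
python3 - <<'E'
from h import *
seatgo(3,-19,95); 
E
```

```text
units [-2.3   2.82  0.05] spin -1.71 rows 3.495933579560477 9.142650223766427
```

step_arm(
  motion=[
    [[0, 0, -1], -0.18],
    [[0, 0, -1], -0.36],
    [[0, 0, -1], -0.54],
    [[-0.3, 0.3, -1], -0.72],
    [[-0.8, 0.8, -1], -0.9],
    [[-1.2, 1.3, -1], -1.08],
    [[-1.6, 1.8, -1], -1.26],
    [[-2.0, 2.3, -1], -1.44],
    [[-2.3, 2.82, -0.5], -1.62],
    [[-2.3, 2.82, -0.1], -1.71],
  ],
)

```text
time: 18.45
tool_pos: [0.6002, -0.2774, 0.1985]
tool_rot: [3.139, -0.003, -2.998]
contact_force: [-0.6, 0.1, -1.7]
opening: 0.0139
grip_force: 20.0
```

step_arm(
  motion=[
    [[0, 0, 0], 0],
    [[0, 0, 0], 0],
  ],
)

```text
time: 18.7
tool_pos: [0.5995, -0.2766, 0.2033]
tool_rot: [-3.142, 0.0, -3.003]
contact_force: [-0.3, -0.1, -0.2]
opening: 0.0138
grip_force: 20.0
```

```bash
python3 - <<'E'
from h import *
s=robot.observe();print(s["time"],s["tool_pos"],s["tool_rot"],s["opening"])
seatgo(3,-19,52)
c=grab("wrist"); crop(c,"w5.png",160,100,480,340,2.5)
E
python3 tilt.py
```

```text
18.7 [ 0.5995     -0.27662778  0.2033263 ] [-3.14151703e+00  1.91882390e-04 -3.00315437e+00] 0.01381464567284891
units [0.01 0.   0.89] spin -0.002 rows 0.8532726855572119 0.008351399129437784
0 nose top,nose bot,body top front,foot,boss,loop root [ 58.  51. 114.  78. 158. 200.]
10 nose top,nose bot,body top front,foot,boss,loop root [ 47.  34. 106.  51. 148. 188.]
15 nose top,nose bot,body top front,foot,boss,loop root [ 44.  28. 104.  39. 145. 182.]
20 nose top,nose bot,body top front,foot,boss,loop root [ 42.  23. 103.  27. 142. 177.]
25 nose top,nose bot,body top front,foot,boss,loop root [ 42.  20. 103.  17. 140. 173.]
30 nose top,nose bot,body top front,foot,boss,loop root [ 43.  18. 105.   7. 138. 169.]
35 nose top,nose bot,body top front,foot,boss,loop root [ 46.  18. 107.  -1. 138. 166.]
```

View pics/w5.png

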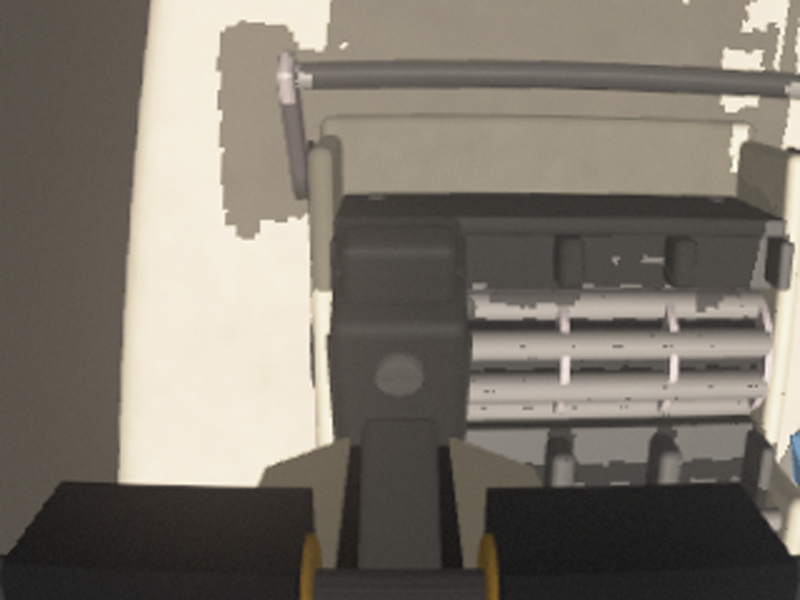

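```bash
cat > ribs.py <<'E'
from h import *
import sys
c=load("wrist")
def rel(u,v,z): 
    w=at(c,160+u/2.5,100+v/2.5,z)-MID; return (w@XP*1e3).round(1),(w@YP*1e3).round(1)
if __name__=="__main__":
    for u,v in [(569,245),(680,245),(562,455),(664,455)]: print(rel(u,v,.078))
    print("bar",rel(775,520,.0885),"drum",rel(620,295,.068),rel(620,415,.068),"wall",rel(600,215,.068), rel(600,235,.068))
    print("clampbar",rel(310,75,.07),rel(780,85,.07))
E
python3 ribs.py
```

```text
(np.float64(-43.0), np.float64(-4.2))
(np.float64(-43.5), np.float64(30.2))
(np.float64(24.8), np.float64(-2.8))
(np.float64(25.6), np.float64(31.2))
bar (np.float64(46.0), np.float64(70.1)) drum (np.float64(-25.1), np.float64(14.7)) (np.float64(15.4), np.float64(17.7)) wall (np.float64(-50.4), np.float64(7.0)) (np.float64(-44.2), np.float64(7.2))
clampbar (np.float64(-92.4), np.float64(-80.3)) (np.float64(-93.2), np.float64(63.1))
```

```bash
sed -i 's/^PSI=.14;/PSI=.15;/; s/MID=np.array(\[.6102,-.2204\])/MID=np.array([.6102,-.2204])-.001*XP-.0013*YP/' h.py; python3 - <<'E'
from h import *
b=seatgo(3,-19,52); b0=b
for x,z in [(-15,50),(3.7,41.2),(5,40)]: seatgo(3,x,z,0,b0)
E
```

```text
units [ 0.02 -0.02  0.9 ] spin -0.011 rows 0.8660165350294422 0.05980224332225605
units [-0.07 -0.    0.03] spin -0.0 rows 0.07155417527999164 0.0
units [-0.38 -0.    0.18] spin -0.0 rows 0.40221148665844814 0.0
units [-0.4 -0.   0.2] spin -0.0 rows 0.42932505167995916 0.0
```

step_arm(
  motion=[
    [[0.02, -0.02, 0.3], -0.01],
    [[0.02, -0.02, 0.6], -0.01],
    [[0.02, -0.02, 0.8], -0.01],
    [[0.02, -0.02, 0.9], -0.01],
    [[0.02, -0.02, 0.9], -0.01],
    [[0.02, -0.02, 0.9], -0.01],
  ],
)

```text
time: 19.5
tool_pos: [0.5988, -0.2782, 0.1497]
tool_rot: [-3.141, 0.001, -2.991]
contact_force: [-0.2, -0.9, -1.1]
opening: 0.0137
grip_force: 20.0
```

step_arm(
  motion=[
    [[-0.07, 0, 0.03], 0],
    [[-0.14, 0, 0.07], 0],
    [[-0.21, 0, 0.1], 0],
    [[-0.28, 0, 0.13], 0],
    [[-0.35, 0, 0.17], 0],
    [[-0.39, 0, 0.19], 0],
    [[-0.39, 0, 0.19], 0],
  ],
)

```text
time: 20.38
tool_pos: [0.6217, -0.2744, 0.1373]
tool_rot: [3.141, -0.0, -2.991]
contact_force: [0.3, -0.1, -0.3]
opening: 0.0139
grip_force: 20.0
```

step_arm(
  motion=[
    [[-0.03, 0, 0.01], 0],
    [[-0.06, 0, 0.02], 0],
    [[-0.08, 0, 0.02], 0],
    [[-0.08, 0, 0.02], 0],
  ],
)

```text
time: 20.88
tool_pos: [0.6247, -0.2742, 0.137]
tool_rot: [3.141, -0.003, -2.992]
contact_force: [-7.2, 0.3, 5.2]
opening: 0.0136
grip_force: 20.0
```

```bash
python3 - <<'E'
from h import *
s=robot.observe();print(s["time"],s["tool_pos"],s["contact_force"])
w=s["tool_pos"][:2]-SEAT[3]; print((w@XP*1e3).round(1),(w@YP*1e3).round(1),(s["tool_pos"][2]*1e3-98).round(1))
c=grab("wrist"); crop(c,"w6.png",160,100,480,340,2.5)
E
```

```text
20.875 [ 0.62472728 -0.27418833  0.13695567] [-7.21711523  0.25577599  5.19561749]
7.3 -0.1 39.0
```

View pics/w6.png

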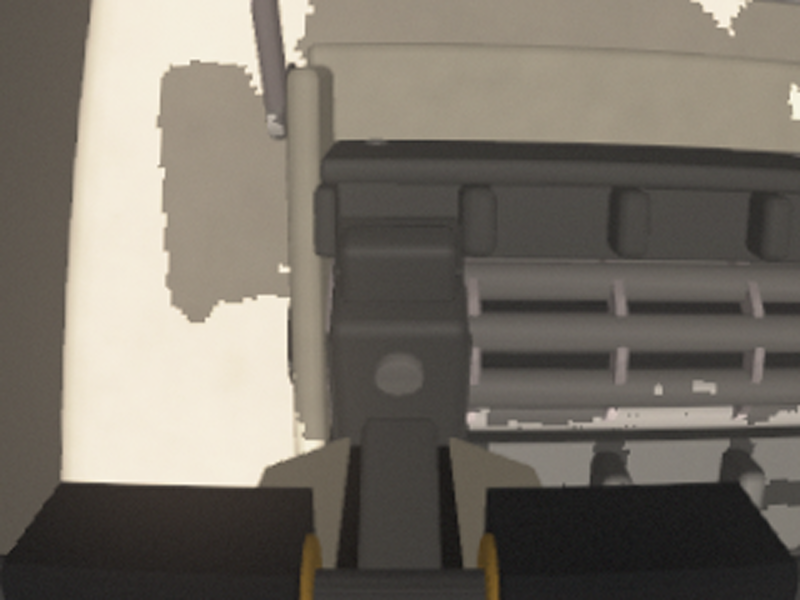

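```bash
python3 - <<'E'
from h import *
B=np.array([47,-9.5])
def rot(v,t): c,s=np.cos(t),np.sin(t); return np.array([v[0]*c+v[1]*s,-v[0]*s+v[1]*c])
cur=np.array([7.3,39.])
for th in (25,22,19,16,13,10,7,4,2,0):
    t=np.radians(th); b=np.array([47-2*th/25,-9.5+0.5*th/25]); C=B-rot(b,t); T=C+rot((-13,16),t)+[0,4]
    foot=C+rot((40,-38),t)
    print(th,T.round(1),"foot",foot.round(1),"units",((T-cur)/-60).round(3))
E
```

```text
25 [ 5.  41.7] foot [ 30.2 -33.7] units [ 0.038 -0.044]
22 [ 2.4 39.6] foot [ 31.3 -34.4] units [ 0.082 -0.009]
19 [-0.1 37.3] foot [ 32.4 -35. ] units [0.124 0.028]
16 [-2.5 34.9] foot [ 33.6 -35.6] units [0.163 0.069]
13 [-4.8 32.4] foot [ 34.7 -36.2] units [0.201 0.111]
10 [-6.9 29.7] foot [ 35.9 -36.7] units [0.237 0.155]
7 [-8.9 26.9] foot [ 37.1 -37.1] units [0.27  0.201]
4 [-10.8  24. ] foot [ 38.3 -37.5] units [0.301 0.25 ]
2 [-11.9  22. ] foot [ 39.2 -37.8] units [0.32  0.283]
0 [-13.  20.] foot [ 40. -38.] units [0.338 0.317]
```

step_arm(
  motion=[
    [[0.03, 0, 0.04], 0],
    [[0.07, 0, 0.08], 0],
    [[0.11, 0, 0.12], 0],
    [[0.15, 0, 0.16], 0],
    [[0.19, 0, 0.2], 0],
  ],
  squeeze=10,
)

```text
time: 21.55
tool_pos: [0.6154, -0.2761, 0.1267]
tool_rot: [-3.139, 0.002, -2.991]
contact_force: [-4.2, 0.7, 11.6]
opening: 0.014
grip_force: 10.0
```

step_arm(
  motion=[
    [[0.03, 0, 0.04], 0],
    [[0.06, 0, 0.08], 0],
    [[0.09, 0, 0.12], 0],
    [[0.1, 0, 0.13], 0],
  ],
)

```text
time: 22.05
tool_pos: [0.6092, -0.277, 0.1183]
tool_rot: [-3.14, 0.001, -2.992]
contact_force: [-3.5, 0.0, 9.7]
opening: 0.014
grip_force: 10.4
```

```bash
cat > st.py <<'E'
from h import *
import sys
i=int(sys.argv[1])
s=robot.observe();print(s["time"],s["contact_force"].round(1),s["opening"],s["tool_rot"].round(3))
w=s["tool_pos"][:2]-SEAT[i]; print("seat frame",(w@XP*1e3).round(1),(w@YP*1e3).round(1),(s["tool_pos"][2]*1e3-98).round(1))
if len(sys.argv)>2:
    c=grab("wrist"); crop(c,sys.argv[2],160,100,480,340,2.5)
E
python3 st.py 3 w7.png; python3 tilt.py
```

```text
22.05 [-3.5  0.   9.7] 0.013950422679012048 [-3.140e+00  1.000e-03 -2.992e+00]
seat frame -8.4 -0.5 20.3
0 nose top,nose bot,body top front,foot,boss,loop root [ 56.  49. 112.  77. 155. 197.]
10 nose top,nose bot,body top front,foot,boss,loop root [ 45.  32. 104.  49. 146. 185.]
15 nose top,nose bot,body top front,foot,boss,loop root [ 42.  26. 102.  37. 142. 180.]
20 nose top,nose bot,body top front,foot,boss,loop root [ 40.  21. 101.  25. 139. 175.]
25 nose top,nose bot,body top front,foot,boss,loop root [ 40.  18. 101.  15. 137. 170.]
30 nose top,nose bot,body top front,foot,boss,loop root [ 41.  16. 102.   6. 136. 166.]
35 nose top,nose bot,body top front,foot,boss,loop root [ 44.  16. 105.  -3. 136. 163.]
```

View pics/w7.png

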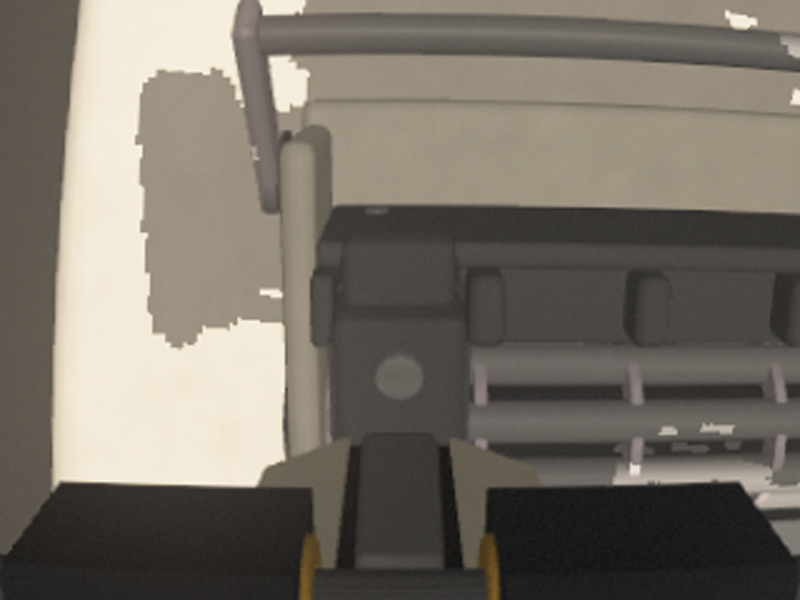

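step_arm(
  motion=[
    [[0, 0, 0], 0],
    [[0, 0, 0], 0],
    [[0, 0, 0], 0],
  ],
  hand=188,
)

```text
time: 22.48
tool_pos: [0.6091, -0.2762, 0.1161]
tool_rot: [3.141, -0.0, -2.991]
contact_force: [0.3, 0.5, 0.3]
opening: 0.0242
grip_force: 0.0
```

step_arm(
  motion=[
    [[0, 0, -0.2], 0],
    [[0, 0, -0.5], 0],
    [[0, 0, -1.0], 0],
    [[0, 0, -1.0], 0],
  ],
)

```text
time: 22.98
tool_pos: [0.6107, -0.2772, 0.1809]
tool_rot: [-3.137, 0.006, -2.991]
contact_force: [0.4, -0.8, -0.1]
opening: 0.0242
grip_force: 0.0
```

```bash
python3 st.py 3 w8.png;  python3 - <<'E'
from h import *
seatgo(3,-29,26)
E
```

```text
22.975 [ 0.4 -0.8 -0.1] 0.024175199676462103 [-3.137  0.006 -2.991]
seat frame -7.0 -1.0 82.9
units [0.35 0.01 0.91] spin 0.0 rows 0.9401912461272182 0.0015821596893460918
```

View pics/w8.png

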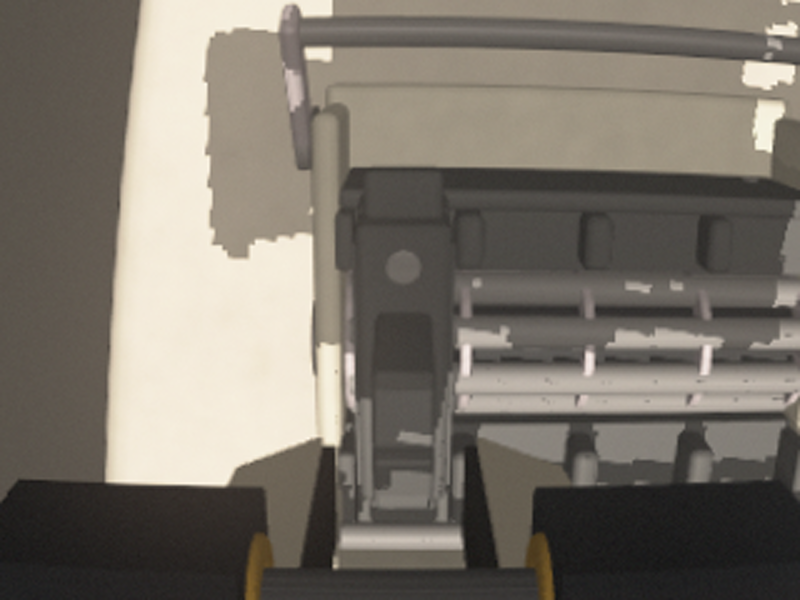

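```bash
python3 - <<'E'
from h import *
c=load("wrist")
for n,u,v,z in [("nose",403,168,.086),("bodyfront",403,220,.092),("boss",403,268,.093),("loop front root",403,313,.092),("looptop front",403,372,.133)]:
    w=at(c,160+u/2.5,100+v/2.5,z)-SEAT[3]; print(n,(w@XP*1e3).round(1),(w@YP*1e3).round(1))
E
```

```text
nose -57.4 -0.7
bodyfront -45.1 -0.6
boss -32.9 -0.7
loop front root -20.8 -0.7
looptop front -19.6 -0.7
```

```bash
python3 - <<'E'
from h import *
c=load("wrist")
for n,u,v,z in [("wall strip top",600,187,.068),("wall strip bottom",600,208,.068),("bar",400,538,.0885),("drum rear",550,410,.068),("drum front",530,275,.068),("rearribs",585,450,.078)]:
    w=at(c,160+u/2.5,100+v/2.5,z)-SEAT[3]; print(n,(w@XP*1e3).round(1),(w@YP*1e3).round(1))
E
```

```text
wall strip top -50.4 54.2
wall strip bottom -44.4 54.5
bar 47.5 -1.5
drum rear 16.1 43.0
drum front -25.0 35.2
rearribs 24.7 52.4
```

```bash
python3 - <<'E'
from h import *
b=seatgo(3,-40,24); seatgo(3,-26,24,0,b)
E
```

```text
units [0.54 0.01 0.95] spin 0.0 rows 1.0448571572795802 0.0015821596893460918
units [-0.23 -0.   -0.  ] spin -0.0 rows 0.22400000000000073 0.0
```

step_arm(
  motion=[
    [[0.54, 0.01, 0], 0],
    [[0.54, 0.01, 0], 0],
    [[0.54, 0.01, 0.5], 0],
    [[0.54, 0.01, 0.9], 0],
    [[0.54, 0.01, 0.95], 0],
    [[0.54, 0.01, 0.95], 0],
  ],
  hand=255,
)

```text
time: 23.78
tool_pos: [0.5774, -0.2806, 0.1198]
tool_rot: [-3.142, 0.0, -2.991]
contact_force: [0.1, -0.4, 0.5]
opening: 0.0006
grip_force: 0.0
```

step_arm(
  motion=[
    [[-0.05, 0, 0], 0],
    [[-0.1, 0, 0], 0],
    [[-0.15, 0, 0], 0],
    [[-0.19, 0, 0], 0],
    [[-0.23, 0, 0], 0],
    [[-0.23, 0, 0], 0],
  ],
)

```text
time: 24.52
tool_pos: [0.5909, -0.2785, 0.1194]
tool_rot: [3.141, 0.0, -2.991]
contact_force: [0.2, -0.9, 0.4]
opening: 0.0002
grip_force: 0.0
```

step_arm(
  motion=[
    [[0.03, 0, 0.05], 0],
    [[0.03, 0, 0.1], 0],
    [[0.03, 0, 0.15], 0],
    [[0.03, 0, 0.18], 0],
  ],
)

```text
time: 25.02
tool_pos: [0.5888, -0.2788, 0.1092]
tool_rot: [3.142, -0.0, -2.991]
contact_force: [-3.6, 1.4, 11.6]
opening: 0.0003
grip_force: 5.6
```

```bash
python3 st.py 3
```

```text
25.025 [-3.6  1.4 11.6] 0.00027492041438995974 [ 3.142 -0.    -2.991]
seat frame -28.9 0.7 11.2
```

```bash
cat > view.py <<'E'
from h import *
go(.5858,.0288,.3681,3.0323)
E
python3 view.py
```

```text
units [-0.72  5.08 -4.31] spin 0.26 rows 6.432784554931365 1.3879270123411689
```

step_arm(
  motion=[
    [[0, 0, -0.5], 0],
    [[0, 0, -1.5], 0],
    [[0, 0.5, -2.5], 0],
    [[-0.2, 1.5, -3.5], 0.1],
    [[-0.5, 2.5, -4.3], 0.2],
    [[-0.72, 3.5, -4.31], 0.26],
    [[-0.72, 4.5, -4.31], 0.26],
    [[-0.72, 5.08, -4.31], 0.26],
    [[-0.72, 5.08, -4.31], 0.26],
  ],
  hand=70,
)

```text
time: 26.15
tool_pos: [0.5854, 0.0331, 0.3682]
tool_rot: [3.141, 0.001, 3.037]
contact_force: [0.4, -0.9, 0.2]
opening: 0.0663
grip_force: 0.0
```

step_arm(
  motion=[
    [[0, 0, 0], 0],
    [[0, 0, 0], 0],
  ],
)

```text
time: 26.4
tool_pos: [0.5861, 0.0274, 0.367]
tool_rot: [-3.141, -0.0, 3.03]
contact_force: [0.2, -0.5, -0.6]
opening: 0.0667
grip_force: 0.0
```

```bash
cat > match.py <<'E'
from h import *
import sys
s=robot.observe();print(s["tool_pos"],s["tool_rot"])
c=grab("wrist"); n=cv2.cvtColor(c["pixels"],cv2.COLOR_RGB2GRAY)
o=cv2.cvtColor(cv2.resize(cv2.imread("pics/w2.png"),(640,480),interpolation=cv2.INTER_AREA),cv2.COLOR_BGR2GRAY)
# template boxes of cassettes 2,3,4 in w2 (x,y,w,h)
for k,(y0,y1) in {2:(178,212),3:(210,245),4:(243,280)}.items():
    t=o[y0:y1,272:382]; r=cv2.matchTemplate(n[120:300,240:410],t,cv2.TM_CCOEFF_NORMED)
    for _ in range(3):
        _,v,_,p=cv2.minMaxLoc(r); print(k,round(v,3),"shift",p[0]+240-272,p[1]+120-y0); r[max(0,p[1]-8):p[1]+9,max(0,p[0]-12):p[0]+13]=-1
E
python3 match.py; python3 view.py
```

```text
[0.58614926 0.02744743 0.36698857] [-3.14118972e+00 -4.70787279e-04  3.02995548e+00]
2 0.95 shift 1 0
2 0.764 shift 0 32
2 0.58 shift 0 65
3 0.975 shift 1 0
3 0.767 shift 3 -33
3 0.733 shift 0 34
4 0.986 shift 1 0
4 0.735 shift 4 -35
4 0.549 shift 6 -66
units [ 0.01  0.02 -0.02] spin -0.003 rows 0.029519084414892035 0.014594365181055901
```

```bash
python3 - <<'E'
from h import *
go(.5737,.0356,.184,2.99)
E
```

```text
units [0.22 0.11 3.05] spin 0.04 rows 2.9376727598612975 0.21160884337509386
```

step_arm(
  motion=[
    [[0.22, 0.11, 1.0], 0.04],
    [[0.22, 0.11, 1.95], 0.04],
    [[0.22, 0.11, 2.0], 0.04],
    [[0.22, 0.11, 2.5], 0.04],
    [[0.22, 0.11, 3.0], 0.04],
    [[0.22, 0.11, 3.05], 0.04],
    [[0.22, 0.11, 3.05], 0.04],
    [[0.22, 0.11, 3.05], 0.04],
  ],
)

```text
time: 27.45
tool_pos: [0.5747, 0.0368, 0.1864]
tool_rot: [3.141, 0.003, 2.992]
contact_force: [-0.4, 0.8, -0.0]
opening: 0.0664
grip_force: 0.0
```

step_arm(
  motion=[
    [[0, 0, 0], 0],
    [[0, 0, 0], 0],
    [[0, 0, 0], 0],
    [[0, 0, 0], 0],
    [[0, 0, -0.1], 0],
    [[0, 0, -0.2], 0],
    [[0, 0, -0.25], 0],
    [[0, 0, -0.25], 0],
  ],
  hand=255,
  squeeze=25,
)

```text
time: 28.45
tool_pos: [0.5737, 0.037, 0.1997]
tool_rot: [3.141, 0.001, 2.992]
contact_force: [-0.1, -0.0, -1.8]
opening: 0.0361
grip_force: 24.9
```

step_arm(
  motion=[
    [[0.3, 0, 0], 0],
    [[0.6, 0, 0], 0],
    [[0.9, 0, 0], 0],
    [[1.2, 0, 0], 0],
    [[1.5, 0, 0], 0],
    [[1.8, 0, 0], 0],
    [[1.9, 0, -0.3], 0],
    [[1.95, 0, -1], 0.15],
    [[1.95, 0, -1], 0.3],
  ],
)

```text
time: 29.58
tool_pos: [0.4591, 0.0545, 0.2623]
tool_rot: [3.139, 0.006, 2.687]
contact_force: [0.8, 0.6, -2.1]
opening: 0.0359
grip_force: 24.9
```

step_arm(
  motion=[
    [[0, 0, 0], 0.18],
    [[0, 0, 0], 0.36],
    [[0, 0, 0], 0.54],
    [[0, 0, 0], 0.72],
    [[0, 0, 0], 0.9],
    [[0, 0, 0], 1.08],
    [[0, 0, 0], 1.26],
    [[0, 0, 0], 1.35],
  ],
)

```text
time: 30.58
tool_pos: [0.4578, 0.0545, 0.2593]
tool_rot: [-3.141, -0.0, 1.338]
contact_force: [-0.1, -0.7, -1.7]
opening: 0.0356
grip_force: 24.9
```

step_arm(
  motion=[
    [[0, 0, 0], 0.18],
    [[0, 0, 0], 0.36],
    [[0, 0, 0], 0.54],
    [[0, 0, 0], 0.72],
    [[0, 0, 0], 0.9],
    [[0, 0, 0], 1.08],
    [[0, 0, 0], 1.26],
    [[0, 0, 0], 1.34],
    [[0, 0, 0], 1.34],
  ],
)

```text
time: 31.7
tool_pos: [0.4578, 0.0545, 0.2593]
tool_rot: [-3.141, 0.0, 0.003]
contact_force: [0.3, 0.7, -1.5]
opening: 0.0361
grip_force: 24.9
```

```bash
python3 - <<'E'
from h import *
go(.44,-.035,.1425,0)
E
```

```text
units [-0.3   1.49  1.95] spin 0.003 rows 2.3712764365540004 0.014124803112234558
```

step_arm(
  motion=[
    [[-0.3, 1.49, 0.8], 0],
    [[-0.3, 1.49, 1.5], 0],
    [[-0.3, 1.49, 1.7], 0],
    [[-0.3, 1.49, 1.85], 0],
    [[-0.3, 1.49, 1.93], 0],
    [[-0.3, 1.49, 1.96], 0],
    [[-0.3, 1.49, 1.96], 0],
  ],
)

```text
time: 32.58
tool_pos: [0.4405, -0.0347, 0.1424]
tool_rot: [3.141, -0.001, 0.003]
contact_force: [0.1, -0.2, -0.5]
opening: 0.0359
grip_force: 24.9
```

step_arm(
  motion=[
    [[0, 0, 0], 0],
    [[0, 0, 0], 0],
    [[0, 0, -0.05], 0],
  ],
  hand=70,
)

```text
time: 32.95
tool_pos: [0.44, -0.0349, 0.1449]
tool_rot: [-3.141, 0.0, 0.002]
contact_force: [-0.1, 0.1, -0.4]
opening: 0.0616
grip_force: 0.0
```

step_arm(
  motion=[
    [[0, 0, 0], -0.18],
    [[0, 0, 0], -0.36],
    [[0, 0, 0], -0.54],
    [[0, 0, 0], -0.72],
    [[0, 0, 0], -0.9],
    [[0, 0, 0], -1.08],
    [[0, -0.1, 0], -1.26],
    [[0, -0.22, 0], -1.44],
    [[0, -0.22, 0], -1.57],
    [[0, -0.22, 0], -1.57],
  ],
)

```text
time: 34.2
tool_pos: [0.4401, -0.0217, 0.145]
tool_rot: [3.141, -0.0, 1.571]
contact_force: [1.1, -0.7, -0.0]
opening: 0.0671
grip_force: 0.0
```

step_arm(
  motion=[
    [[0, 0, 0.03], 0],
    [[0, 0, 0.03], 0],
    [[0, 0, 0.03], 0],
    [[0, 0, 0.03], 0],
    [[0, 0, 0.03], 0],
    [[0, 0, 0.03], 0],
  ],
  hand=255,
  squeeze=20,
)

```text
time: 34.95
tool_pos: [0.44, -0.0217, 0.1429]
tool_rot: [-3.142, -0.0, 1.572]
contact_force: [-0.5, -0.3, -1.8]
opening: 0.0138
grip_force: 20.0
```

```bash
python3 - <<'E'
from h import *
go(.43,-.115,.143,np.pi/2)
E
```

```text
units [-1.55 -0.17 -0.  ] spin 0.001 rows 1.5005210026567617 0.004478606973604747
```

step_arm(
  motion=[
    [[0, 0, -0.4], 0],
    [[-0.5, -0.16, -0.45], 0],
    [[-1.1, -0.16, -0.45], 0],
    [[-1.55, -0.16, -0.45], 0],
    [[-1.55, -0.16, -0.3], 0],
    [[-1.55, -0.16, -0.1], 0],
    [[-1.55, -0.16, 0.0], 0],
    [[-1.55, -0.16, 0.02], 0],
    [[-1.55, -0.16, 0.02], 0],
  ],
)

```text
time: 36.08
tool_pos: [0.4301, -0.1143, 0.142]
tool_rot: [-3.141, 0.0, 1.573]
contact_force: [-3.9, -2.0, 6.9]
opening: 0.0136
grip_force: 20.0
```

step_arm(
  motion=[
    [[-0.06, 0, 0.04], 0],
    [[-0.13, 0, 0.07], 0],
    [[-0.19, 0, 0.11], 0],
    [[-0.25, 0, 0.15], 0],
    [[-0.31, 0, 0.2], 0],
    [[-0.36, 0, 0.25], 0],
    [[-0.4, 0, 0.28], 0],
    [[-0.4, 0, 0.28], 0],
  ],
)

```text
time: 37.08
tool_pos: [0.4307, -0.1384, 0.1249]
tool_rot: [3.141, -0.0, 1.572]
contact_force: [-0.7, 0.7, 2.0]
opening: 0.0141
grip_force: 20.0
```

step_arm(
  motion=[
    [[0, 0, -0.5], 0],
    [[0, 0, -1], 0],
    [[0, 0, -1.2], 0],
    [[0, 0, -1.2], 0],
  ],
)

```text
time: 37.58
tool_pos: [0.4307, -0.1387, 0.1969]
tool_rot: [3.141, 0.0, 1.572]
contact_force: [0.6, -0.1, -1.4]
opening: 0.0139
grip_force: 20.0
```

```bash
python3 - <<'E'
from h import *
c=grab("wrist","w9.png"); seatgo(2,-19,95)
o=cv2.cvtColor(cv2.resize(cv2.imread("pics/w4.png")[:,:400],(200,240)),cv2.COLOR_BGR2GRAY)
n=cv2.cvtColor(c["pixels"],cv2.COLOR_RGB2GRAY)[180:420,220:420]
for nm,(a,b,d,e) in {"nose-boss":(5,95,72,128),"boss":(58,82,88,112),"loop":(86,190,82,118)}.items():
    r=cv2.matchTemplate(n,o[a:b,d:e],cv2.TM_CCOEFF_NORMED); _,v,_,p=cv2.minMaxLoc(r); print(nm,round(v,3),p[0]-d,p[1]-a)
E
```

```text
units [-1.74  2.72  0.05] spin -1.72 rows 3.0944312910576346 9.195947908726986
nose-boss 0.972 0 1
boss 0.98 0 1
loop 0.982 0 0
```

step_arm(
  motion=[
    [[0, 0, -1], -0.18],
    [[0, 0, -1], -0.36],
    [[0, 0, -1], -0.54],
    [[-0.3, 0.3, -1], -0.72],
    [[-0.7, 0.8, -1], -0.9],
    [[-1.0, 1.3, -1], -1.08],
    [[-1.3, 1.8, -1], -1.26],
    [[-1.6, 2.3, -1], -1.44],
    [[-1.74, 2.72, -0.5], -1.62],
    [[-1.74, 2.72, -0.1], -1.72],
  ],
)

```text
time: 38.88
tool_pos: [0.5944, -0.2432, 0.1989]
tool_rot: [3.139, -0.003, -2.987]
contact_force: [-0.5, -0.2, -1.8]
opening: 0.014
grip_force: 20.0
```

step_arm(
  motion=[
    [[0, 0, 0], 0],
    [[0, 0, 0], 0],
  ],
)

```text
time: 39.12
tool_pos: [0.5939, -0.243, 0.2031]
tool_rot: [3.142, 0.0, -2.993]
contact_force: [0.2, 0.5, -0.4]
opening: 0.0137
grip_force: 20.0
```

```bash
python3 st.py 2; python3 - <<'E'
from h import *
seatgo(2,-19,52,.5)
E
```

```text
39.125 [ 0.2  0.5 -0.4] 0.013721990889369273 [ 3.142  0.    -2.993]
seat frame -18.5 -0.6 105.1
units [0.01 0.02 0.89] spin -0.002 rows 0.850076848532438 0.009658652755693853
```

step_arm(
  motion=[
    [[0.01, 0.02, 0.3], 0],
    [[0.01, 0.02, 0.6], 0],
    [[0.01, 0.02, 0.8], 0],
    [[0.01, 0.02, 0.89], 0],
    [[0.01, 0.02, 0.89], 0],
    [[0.01, 0.02, 0.89], 0],
  ],
)

```text
time: 39.88
tool_pos: [0.5934, -0.2421, 0.1504]
tool_rot: [-3.141, 0.001, -2.992]
contact_force: [-0.4, -0.2, -1.4]
opening: 0.014
grip_force: 20.0
```

step_arm(
  motion=[
    [[-0.07, 0, 0.03], 0],
    [[-0.14, 0, 0.07], 0],
    [[-0.21, 0, 0.1], 0],
    [[-0.28, 0, 0.13], 0],
    [[-0.35, 0, 0.17], 0],
    [[-0.39, 0, 0.19], 0],
    [[-0.39, 0, 0.19], 0],
  ],
)

```text
time: 40.75
tool_pos: [0.6163, -0.2383, 0.1379]
tool_rot: [3.141, -0.0, -2.991]
contact_force: [0.1, 1.1, -0.5]
opening: 0.0138
grip_force: 20.0
```

step_arm(
  motion=[
    [[-0.03, 0, 0.01], 0],
    [[-0.06, 0, 0.02], 0],
    [[-0.08, 0, 0.02], 0],
    [[-0.08, 0, 0.02], 0],
  ],
)

```text
time: 41.25
tool_pos: [0.6192, -0.2381, 0.1376]
tool_rot: [3.141, -0.004, -2.992]
contact_force: [-8.7, -0.5, 4.0]
opening: 0.014
grip_force: 20.0
```

```bash
python3 st.py 2
```

```text
41.25 [-8.7 -0.5  4. ] 0.014049252357584401 [ 3.141 -0.004 -2.992]
seat frame 7.3 0.5 39.6
```

Same contact as before; swing down, release, push back and press.

step_arm(
  motion=[
    [[0.03, 0, 0.04], 0],
    [[0.07, 0, 0.08], 0],
    [[0.11, 0, 0.12], 0],
    [[0.15, 0, 0.16], 0],
    [[0.19, 0, 0.2], 0],
  ],
  squeeze=10,
)

```text
time: 41.88
tool_pos: [0.61, -0.2399, 0.1271]
tool_rot: [-3.14, 0.002, -2.991]
contact_force: [-5.2, 0.6, 11.9]
opening: 0.0138
grip_force: 10.0
```

step_arm(
  motion=[
    [[0.03, 0, 0.04], 0],
    [[0.06, 0, 0.08], 0],
    [[0.09, 0, 0.12], 0],
    [[0.06, 0, 0.13], 0],
    [[0.03, 0, 0.13], 0],
    [[0.0, 0, 0.14], 0],
  ],
)

```text
time: 42.62
tool_pos: [0.608, -0.2404, 0.119]
tool_rot: [-3.14, -0.003, -2.991]
contact_force: [-14.7, 0.0, 20.5]
opening: 0.0137
grip_force: 14.5
```

step_arm(
  motion=[
    [[0, 0, 0], 0],
    [[0, 0, 0], 0],
    [[0, 0, 0], 0],
  ],
  hand=200,
)

```text
time: 43.0
tool_pos: [0.6097, -0.2392, 0.1161]
tool_rot: [3.141, -0.0, -2.991]
contact_force: [-0.1, 0.3, 0.9]
opening: 0.0196
grip_force: 0.0
```

step_arm(
  motion=[
    [[0, 0, -0.2], 0],
    [[0, 0, -0.5], 0],
    [[0, 0, -1.0], 0],
    [[0, 0, -1.0], 0],
  ],
)

```text
time: 43.5
tool_pos: [0.6113, -0.2402, 0.1807]
tool_rot: [-3.137, 0.006, -2.991]
contact_force: [1.1, -0.3, -0.8]
opening: 0.0202
grip_force: 0.0
```

```bash
python3 st.py 2 w10.png; python3 - <<'E'
from h import *
b=seatgo(2,-40,24,.5)
E
```

```text
43.5 [ 1.1 -0.3 -0.8] 0.02016952964088912 [-3.137  0.006 -2.991]
seat frame -0.9 -0.4 82.7
units [0.64 0.01 0.95] spin 0.0 rows 1.0951757350899265 0.001139758392544814
```

step_arm(
  motion=[
    [[0.64, 0.01, 0], 0],
    [[0.64, 0.01, 0], 0],
    [[0.64, 0.01, 0.5], 0],
    [[0.64, 0.01, 0.9], 0],
    [[0.64, 0.01, 0.95], 0],
    [[0.64, 0.01, 0.95], 0],
  ],
  hand=255,
)

```text
time: 44.3
tool_pos: [0.5722, -0.2446, 0.1198]
tool_rot: [-3.141, 0.0, -2.991]
contact_force: [-0.4, 1.1, 0.3]
opening: 0.0003
grip_force: 0.0
```

step_arm(
  motion=[
    [[-0.05, 0, 0], 0],
    [[-0.1, 0, 0], 0],
    [[-0.15, 0, 0], 0],
    [[-0.19, 0, 0], 0],
    [[-0.23, 0, 0], 0],
    [[-0.23, 0, 0], 0],
  ],
)

```text
time: 45.05
tool_pos: [0.5855, -0.2424, 0.1194]
tool_rot: [3.142, 0.0, -2.991]
contact_force: [0.1, -0.6, -0.4]
opening: 0.0006
grip_force: 0.0
```

step_arm(
  motion=[
    [[0.03, 0, 0.05], 0],
    [[0.03, 0, 0.1], 0],
    [[0.03, 0, 0.15], 0],
    [[0.03, 0, 0.18], 0],
  ],
)

```text
time: 45.55
tool_pos: [0.5834, -0.2428, 0.1092]
tool_rot: [3.142, -0.0, -2.991]
contact_force: [-4.3, 2.0, 12.4]
opening: 0.0004
grip_force: 5.9
```

```bash
python3 st.py 2; python3 view.py
```

```text
45.55 [-4.3  2.  12.4] 0.0004409054162857636 [ 3.142 -0.    -2.991]
seat frame -28.8 1.2 11.2
units [-0.72  4.47 -4.31] spin 0.259 rows 6.003263340708804 1.3876436530541232
```

step_arm(
  motion=[
    [[0, 0, -0.5], 0],
    [[0, 0, -1.5], 0],
    [[0, 0.5, -2.5], 0],
    [[-0.2, 1.5, -3.5], 0.1],
    [[-0.5, 2.5, -4.3], 0.2],
    [[-0.72, 3.5, -4.31], 0.26],
    [[-0.72, 4.47, -4.31], 0.26],
    [[-0.72, 4.47, -4.31], 0.26],
  ],
  hand=70,
)

```text
time: 46.55
tool_pos: [0.5857, 0.032, 0.3682]
tool_rot: [3.141, 0.001, 3.035]
contact_force: [-0.1, -0.7, 0.1]
opening: 0.0664
grip_force: 0.0
```

step_arm(
  motion=[
    [[0, 0, 0], 0],
    [[0, 0, 0], 0],
  ],
)

```text
time: 46.8
tool_pos: [0.5861, 0.0283, 0.3671]
tool_rot: [-3.141, -0.0, 3.032]
contact_force: [-0.1, 0.0, 0.3]
opening: 0.0665
grip_force: 0.0
```

```bash
python3 match.py; python3 - <<'E'
from h import *
go(.6043,.0307,.184,2.99)
E
```

```text
[0.58608941 0.02826141 0.36709409] [-3.14117876e+00 -2.76324830e-04  3.03158263e+00]
2 0.558 shift 0 54
2 0.527 shift 0 63
2 0.474 shift -1 82
3 0.589 shift 0 28
3 0.548 shift 0 19
3 0.491 shift 0 52
4 0.65 shift 1 -4
4 0.565 shift 6 19
4 0.531 shift 0 -13
units [-0.3   0.08  3.05] spin 0.041 rows 2.942421433561319 0.21752455386774414
```

```bash
python3 - <<'E'
from h import *
c=load("wrist"); p=c["pixels"]
a=cv2.resize(p[90:310,255:395,::-1],None,fx=2.7,fy=2.7,interpolation=cv2.INTER_CUBIC)
b=cv2.resize(p[110:310,60:220,::-1],None,fx=2.6,fy=2.6,interpolation=cv2.INTER_CUBIC)
im=np.zeros((600,800,3),np.uint8); im[:a.shape[0],:a.shape[1]]=a; im[:b.shape[0],380:380+b.shape[1]]=b
cv2.imwrite("pics/w11.png",cv2.convertScaleAbs(im,alpha=1.3)); print(a.shape,b.shape)
E
```

```text
(594, 378, 3) (520, 416, 3)
```

View pics/w11.png

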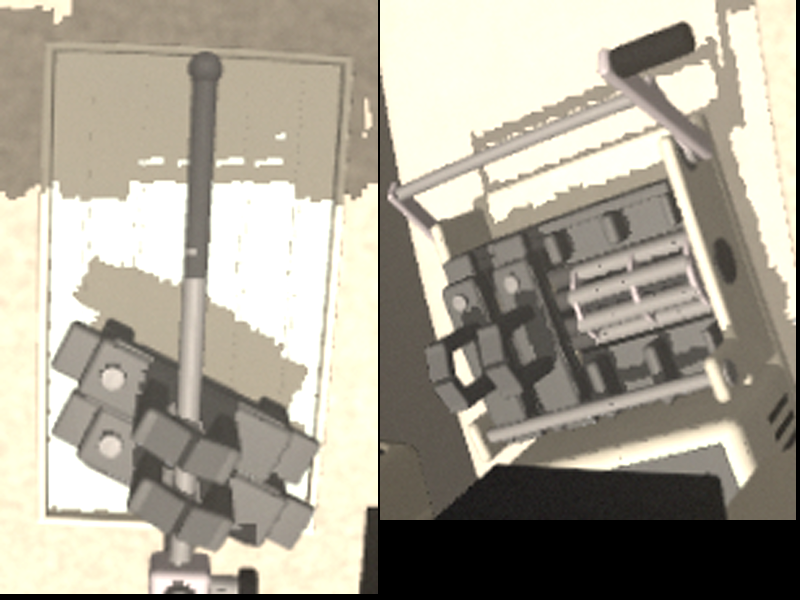

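```bash
cat > m3.py <<'E'
from h import *
c=load("wrist")
f=lambda x,y,z:at(c,255+x/2.7,90+y/2.7,z)
for n,l,r,bl,br in (("3",(151,418),(226,467),(112,378),(268,440)),("4",(146,488),(218,537),(112,446),(262,505))):
    a,b=f(*l,.194),f(*r,.194); d=b-a; print(n,"loop",a,b,np.hypot(*d),"mid",(a+b)/2,"axis yaw",np.arctan2(d[1],d[0]))
    a,b=f(*bl,.160),f(*br,.160); d=b-a; print("  body boss..rear",a,b,np.hypot(*d),np.arctan2(d[1],d[0]))
tip=np.array([.5018,.047]);xr=np.array([np.cos(.152),-np.sin(.152)])
print("rod pts",[(tip+xr*t).round(4) for t in (.12,.13,.14,.15,.16)])
E
python3 m3.py
```

```text
3 loop [0.6132 0.0172] [0.6334 0.0402] 0.03061110909457545 mid [0.6233 0.0287] axis yaw 0.8501224448130404
  body boss..rear [0.608  0.0028] [0.6382 0.0571] 0.0621331634475503 1.0632288526073326
4 loop [0.638  0.0125] [0.6592 0.035 ] 0.0309142362027594 mid [0.6486  0.02375] axis yaw 0.815137676455975
  body boss..rear [ 6.341e-01 -6.000e-04] [0.6642 0.0528] 0.06129902119936338 1.057518214803037
rod pts [array([0.6204, 0.0288]), array([0.6303, 0.0273]), array([0.6402, 0.0258]), array([0.6501, 0.0243]), array([0.66  , 0.0228])]
```

```bash
python3 - <<'E'
from m3 import *
for l,r in (((70,347),(303,455)),((68,420),(297,522))):
    a,b=f(*l,.149),f(*r,.147); d=b-a; print(a,b,np.hypot(*d),(a+b)/2,np.arctan2(d[1],d[0]))
go(.6233,.0287,.184,1.04+np.pi/2)
E
```

```text
3 loop [0.6132 0.0172] [0.6334 0.0402] 0.03061110909457545 mid [0.6233 0.0287] axis yaw 0.8501224448130404
  body boss..rear [0.608  0.0028] [0.6382 0.0571] 0.0621331634475503 1.0632288526073326
4 loop [0.638  0.0125] [0.6592 0.035 ] 0.0309142362027594 mid [0.6486  0.02375] axis yaw 0.815137676455975
  body boss..rear [ 6.341e-01 -6.000e-04] [0.6642 0.0528] 0.06129902119936338 1.057518214803037
rod pts [array([0.6204, 0.0288]), array([0.6303, 0.0273]), array([0.6402, 0.0258]), array([0.6501, 0.0243]), array([0.66  , 0.0228])]
[ 0.5976 -0.0123] [0.6509 0.0709] 0.09880855226143131 [0.62425 0.0293 ] 1.0010398733119181
[ 0.6259 -0.0171] [0.6792 0.0667] 0.0993142990711811 [0.65255 0.0248 ] 1.0042987873891078
units [-0.61  0.08  3.05] spin 0.42 rows 2.9875139119400287 2.245351683306801
```

step_arm(
  motion=[
    [[-0.61, 0.08, 1.0], 0.18],
    [[-0.61, 0.08, 1.95], 0.36],
    [[-0.61, 0.08, 2.0], 0.44],
    [[-0.61, 0.08, 2.1], 0.44],
    [[-0.61, 0.08, 2.6], 0.44],
    [[-0.61, 0.08, 3.0], 0.44],
    [[-0.61, 0.08, 3.05], 0.44],
    [[-0.61, 0.08, 3.05], 0.44],
    [[-0.61, 0.08, 3.05], 0.44],
  ],
)

```text
time: 47.98
tool_pos: [0.6237, 0.0294, 0.1859]
tool_rot: [3.14, 0.002, 2.592]
contact_force: [0.3, 0.3, 1.3]
opening: 0.0665
grip_force: 0.0
```

step_arm(
  motion=[
    [[0, 0, 0], 0],
    [[0, 0, 0], 0],
    [[0, 0, 0], 0],
    [[0, 0, 0], 0],
    [[0, 0, 0], 0],
  ],
  hand=255,
  squeeze=25,
)

```text
time: 48.6
tool_pos: [0.623, 0.0296, 0.1844]
tool_rot: [-3.142, 0.0, 2.592]
contact_force: [-0.2, -1.5, 0.8]
opening: 0.0359
grip_force: 25.0
```

step_arm(
  motion=[
    [[0, 0, -0.1], 0],
    [[0, 0, -0.2], 0],
    [[0, 0, -0.25], 0],
    [[0, 0, -0.25], 0],
  ],
)

```text
time: 49.1
tool_pos: [0.6231, 0.0297, 0.1997]
tool_rot: [3.141, 0.001, 2.592]
contact_force: [-0.3, 0.7, -1.9]
opening: 0.0357
grip_force: 25.0
```

```bash
python3 - <<'E'
from h import *
d=np.array([-np.cos(.152),np.sin(.152)])
s=robot.observe(); p=s["tool_pos"]; print(s["opening"])
q=p[:2]+d*.04; go(q[0],q[1],p[2],2.99)
q=p[:2]+d*.16; go(q[0],q[1],p[2],2.99)
E
```

```text
0.03573670992881068
units [ 0.61 -0.26 -0.  ] spin -0.398 rows 0.6400000000000002 2.1291067881226726
units [ 2.46 -1.03 -0.  ] spin -0.398 rows 2.56 2.1291067881226726
```

step_arm(
  motion=[
    [[0.3, -0.13, 0], 0],
    [[0.61, -0.26, 0], 0],
    [[0.8, -0.34, 0], -0.15],
    [[1.0, -0.42, 0], -0.3],
    [[1.3, -0.54, 0], -0.4],
    [[1.6, -0.67, 0], -0.4],
    [[1.9, -0.8, 0], -0.4],
    [[2.2, -0.92, 0], -0.4],
    [[2.46, -1.03, 0], -0.4],
    [[2.46, -1.03, 0], -0.4],
  ],
)

```text
time: 50.35
tool_pos: [0.4641, 0.0543, 0.1995]
tool_rot: [3.142, -0.0, 2.992]
contact_force: [-0.8, 0.6, -0.8]
opening: 0.0359
grip_force: 25.0
```

step_arm(
  motion=[
    [[0.1, 0, -0.3], 0],
    [[0.1, 0, -1], 0.15],
    [[0.1, 0, -1], 0.33],
    [[0.1, 0, -1], 0.51],
    [[0.1, 0, -1], 0.69],
    [[0.1, 0, -1], 0.87],
    [[0.1, 0, -1], 1.05],
    [[0.1, 0, -1], 1.23],
    [[0.1, 0, -1], 1.4],
    [[0.1, 0, -1], 1.5],
  ],
)

```text
time: 51.6
tool_pos: [0.4597, 0.0548, 0.2594]
tool_rot: [3.141, -0.0, 1.488]
contact_force: [-0.5, 0.8, 0.2]
opening: 0.0359
grip_force: 25.0
```

step_arm(
  motion=[
    [[0, 0, 0], 0.18],
    [[0, 0, 0], 0.36],
    [[0, 0, 0], 0.54],
    [[0, 0, 0], 0.72],
    [[0, 0, 0], 0.9],
    [[0, 0, 0], 1.08],
    [[0, 0, 0], 1.26],
    [[0, 0, 0], 1.4],
    [[0, 0, 0], 1.49],
    [[0, 0, 0], 1.49],
  ],
)

```text
time: 52.85
tool_pos: [0.4596, 0.0548, 0.2594]
tool_rot: [-3.142, -0.0, 0.003]
contact_force: [-0.6, -0.3, -0.3]
opening: 0.0356
grip_force: 25.0
```

```bash
python3 - <<'E'
from h import *
go(.44,-.035,.1425,0)
E
```

```text
units [-0.33  1.5   1.95] spin 0.003 rows 2.3788670841914237 0.013376021139385725
```

step_arm(
  motion=[
    [[-0.33, 1.5, 0.8], 0],
    [[-0.33, 1.5, 1.5], 0],
    [[-0.33, 1.5, 1.7], 0],
    [[-0.33, 1.5, 1.85], 0],
    [[-0.33, 1.5, 1.93], 0],
    [[-0.33, 1.5, 1.96], 0],
    [[-0.33, 1.5, 1.96], 0],
  ],
)

```text
time: 53.72
tool_pos: [0.4397, -0.0348, 0.1423]
tool_rot: [3.141, -0.001, 0.003]
contact_force: [0.3, 0.6, -1.3]
opening: 0.036
grip_force: 25.0
```

step_arm(
  motion=[
    [[0, 0, 0], 0],
    [[0, 0, 0], 0],
    [[0, 0, -0.05], 0],
  ],
  hand=70,
)

```text
time: 54.1
tool_pos: [0.4393, -0.035, 0.1449]
tool_rot: [-3.141, -0.0, 0.002]
contact_force: [0.3, 0.1, 0.8]
opening: 0.0614
grip_force: 0.0
```

step_arm(
  motion=[
    [[0, 0, 0], -0.18],
    [[0, 0, 0], -0.36],
    [[0, 0, 0], -0.54],
    [[0, 0, 0], -0.72],
    [[0, 0, 0], -0.9],
    [[0, 0, 0], -1.08],
    [[0, -0.1, 0], -1.26],
    [[0, -0.22, 0], -1.44],
    [[0, -0.22, 0], -1.57],
    [[0, -0.22, 0], -1.57],
  ],
)

```text
time: 55.35
tool_pos: [0.4394, -0.0218, 0.145]
tool_rot: [3.141, 0.0, 1.571]
contact_force: [0.1, 0.4, 0.5]
opening: 0.067
grip_force: 0.0
```

step_arm(
  motion=[
    [[0, 0, 0.03], 0],
    [[0, 0, 0.03], 0],
    [[0, 0, 0.03], 0],
    [[0, 0, 0.03], 0],
    [[0, 0, 0.03], 0],
    [[0, 0, 0.03], 0],
  ],
  hand=255,
  squeeze=20,
)

```text
time: 56.1
tool_pos: [0.4392, -0.0219, 0.143]
tool_rot: [3.142, -0.0, 1.572]
contact_force: [-0.2, -0.1, -0.3]
opening: 0.0135
grip_force: 20.0
```

```bash
python3 - <<'E'
from h import *
go(.43,-.115,.143,np.pi/2)
E
```

```text
units [-1.55 -0.16 -0.  ] spin 0.001 rows 1.4976165067917462 0.0048410418529776416
```

step_arm(
  motion=[
    [[0, 0, -0.4], 0],
    [[-0.5, -0.16, -0.45], 0],
    [[-1.1, -0.16, -0.45], 0],
    [[-1.55, -0.16, -0.45], 0],
    [[-1.55, -0.16, -0.3], 0],
    [[-1.55, -0.16, -0.1], 0],
    [[-1.55, -0.16, 0.0], 0],
    [[-1.55, -0.16, 0.02], 0],
    [[-1.55, -0.16, 0.02], 0],
  ],
)

```text
time: 57.22
tool_pos: [0.4294, -0.1143, 0.1421]
tool_rot: [-3.141, 0.0, 1.573]
contact_force: [-3.8, -1.4, 6.7]
opening: 0.014
grip_force: 20.0
```

step_arm(
  motion=[
    [[-0.06, 0, 0.04], 0],
    [[-0.13, 0, 0.07], 0],
    [[-0.19, 0, 0.11], 0],
    [[-0.25, 0, 0.15], 0],
    [[-0.31, 0, 0.2], 0],
    [[-0.36, 0, 0.25], 0],
    [[-0.4, 0, 0.28], 0],
    [[-0.4, 0, 0.28], 0],
  ],
)

```text
time: 58.22
tool_pos: [0.4299, -0.1385, 0.1249]
tool_rot: [3.141, -0.0, 1.572]
contact_force: [-0.4, -0.1, 2.2]
opening: 0.014
grip_force: 20.0
```

step_arm(
  motion=[
    [[0, 0, -0.5], 0],
    [[0, 0, -1], 0],
    [[0, 0, -1.2], 0],
    [[0, 0, -1.2], 0],
  ],
)

```text
time: 58.72
tool_pos: [0.4299, -0.1388, 0.1969]
tool_rot: [3.141, 0.0, 1.572]
contact_force: [-0.5, 0.0, -1.3]
opening: 0.0138
grip_force: 20.0
```

```bash
cat > tm.py <<'E'
from h import *
import sys
c=grab("wrist"); seatgo(int(sys.argv[1]),-19,95)
o=cv2.cvtColor(cv2.resize(cv2.imread("pics/w4.png")[:,:400],(200,240)),cv2.COLOR_BGR2GRAY)
n=cv2.cvtColor(c["pixels"],cv2.COLOR_RGB2GRAY)[180:420,220:420]
for nm,(a,b,d,e) in {"nose-boss":(5,95,72,128),"boss":(58,82,88,112),"loop":(86,190,82,118)}.items():
    r=cv2.matchTemplate(n,o[a:b,d:e],cv2.TM_CCOEFF_NORMED); _,v,_,p=cv2.minMaxLoc(r); print(nm,round(v,3),p[0]-d,p[1]-a)
E
python3 tm.py 1
```

```text
units [-1.14  2.64  0.05] spin -1.72 rows 2.761081700397208 9.195630713615417
nose-boss 0.992 0 0
boss 0.989 0 0
loop 0.995 0 0
```

Same tilt again. On to seat_1.

step_arm(
  motion=[
    [[0, 0, -1], -0.18],
    [[0, 0, -1], -0.36],
    [[0, 0, -1], -0.54],
    [[-0.2, 0.3, -1], -0.72],
    [[-0.4, 0.8, -1], -0.9],
    [[-0.6, 1.3, -1], -1.08],
    [[-0.8, 1.8, -1], -1.26],
    [[-1.0, 2.3, -1], -1.44],
    [[-1.14, 2.64, -0.5], -1.62],
    [[-1.14, 2.64, -0.1], -1.72],
  ],
)

```text
time: 60.02
tool_pos: [0.5885, -0.2073, 0.1991]
tool_rot: [3.139, -0.003, -2.987]
contact_force: [-0.3, 0.1, -1.0]
opening: 0.0138
grip_force: 20.0
```

step_arm(
  motion=[
    [[0, 0, 0], 0],
    [[0, 0, 0], 0],
  ],
)

```text
time: 60.28
tool_pos: [0.5883, -0.2071, 0.2031]
tool_rot: [3.141, 0.0, -2.993]
contact_force: [0.7, 0.0, -0.8]
opening: 0.0146
grip_force: 20.0
```

```bash
python3 st.py 1; python3 - <<'E'
from h import *
seatgo(1,-19,52,.5)
E
```

```text
60.275 [ 0.7  0.  -0.8] 0.014567790207844085 [ 3.141  0.    -2.993]
seat frame -18.7 -0.3 105.1
units [0.01 0.01 0.89] spin -0.002 rows 0.8501871153540743 0.009437615270242795
```

```bash
python3 tm.py 1; python3 st.py 1
```

```text
units [0.01 0.01 0.18] spin -0.001 rows 0.17365381831782709 0.007830527067406768
nose-boss 0.516 72 107
boss 0.98 0 0
loop 0.766 0 -2
60.325 [-0.   0.1 -1.1] 0.013638603146037445 [-3.141e+00  1.000e-03 -2.993e+00]
seat frame -18.5 -0.4 105.8
```

step_arm(
  motion=[
    [[0.01, 0.01, 0.3], 0],
    [[0.01, 0.01, 0.6], 0],
    [[0.01, 0.01, 0.8], 0],
    [[0.01, 0.01, 0.89], 0],
    [[0.01, 0.01, 0.89], 0],
    [[0.01, 0.01, 0.89], 0],
  ],
)

```text
time: 61.08
tool_pos: [0.5879, -0.2068, 0.1503]
tool_rot: [-3.141, 0.001, -2.992]
contact_force: [0.4, -0.4, -2.4]
opening: 0.0136
grip_force: 20.0
```

step_arm(
  motion=[
    [[-0.07, 0, 0.03], 0],
    [[-0.14, 0, 0.07], 0],
    [[-0.21, 0, 0.1], 0],
    [[-0.28, 0, 0.13], 0],
    [[-0.35, 0, 0.17], 0],
    [[-0.39, 0, 0.19], 0],
    [[-0.39, 0, 0.19], 0],
  ],
)

```text
time: 61.95
tool_pos: [0.6107, -0.203, 0.1379]
tool_rot: [3.141, -0.0, -2.991]
contact_force: [-0.6, 1.2, -1.3]
opening: 0.0139
grip_force: 20.0
```

step_arm(
  motion=[
    [[-0.03, 0, 0.01], 0],
    [[-0.06, 0, 0.02], 0],
    [[-0.08, 0, 0.02], 0],
    [[-0.08, 0, 0.02], 0],
  ],
)

```text
time: 62.45
tool_pos: [0.6142, -0.2027, 0.1373]
tool_rot: [3.141, -0.003, -2.991]
contact_force: [-5.8, -0.8, 4.2]
opening: 0.0139
grip_force: 20.0
```

```bash
python3 st.py 1
```

```text
62.45 [-5.8 -0.8  4.2] 0.01394862792842561 [ 3.141e+00 -3.000e-03 -2.991e+00]
seat frame 7.6 0.2 39.3
```

step_arm(
  motion=[
    [[0.03, 0, 0.04], 0],
    [[0.07, 0, 0.08], 0],
    [[0.11, 0, 0.12], 0],
    [[0.15, 0, 0.16], 0],
    [[0.19, 0, 0.2], 0],
  ],
  squeeze=10,
)

```text
time: 63.08
tool_pos: [0.6045, -0.2045, 0.1269]
tool_rot: [-3.14, 0.002, -2.991]
contact_force: [-4.6, 0.9, 12.1]
opening: 0.0141
grip_force: 10.0
```

step_arm(
  motion=[
    [[0.03, 0, 0.04], 0],
    [[0.06, 0, 0.08], 0],
    [[0.09, 0, 0.12], 0],
    [[0.06, 0, 0.13], 0],
    [[0.03, 0, 0.13], 0],
    [[0.0, 0, 0.14], 0],
  ],
)

```text
time: 63.82
tool_pos: [0.6028, -0.205, 0.1186]
tool_rot: [-3.14, -0.002, -2.991]
contact_force: [-13.5, -1.7, 18.9]
opening: 0.0141
grip_force: 13.3
```

step_arm(
  motion=[
    [[0, 0, 0], 0],
    [[0, 0, 0], 0],
    [[0, 0, 0], 0],
  ],
  hand=200,
)

```text
time: 64.2
tool_pos: [0.6042, -0.2039, 0.1162]
tool_rot: [3.141, -0.0, -2.991]
contact_force: [0.8, 0.5, 0.5]
opening: 0.0196
grip_force: 0.0
```

step_arm(
  motion=[
    [[0, 0, -0.2], 0],
    [[0, 0, -0.5], 0],
    [[0, 0, -1.0], 0],
    [[0, 0, -1.0], 0],
  ],
)

```text
time: 64.7
tool_pos: [0.6056, -0.2047, 0.1799]
tool_rot: [-3.138, 0.005, -2.991]
contact_force: [-0.7, -0.1, 0.0]
opening: 0.0196
grip_force: 0.0
```

```bash
python3 st.py 1 w12.png; python3 - <<'E'
from h import *
b=seatgo(1,-40,24,.5)
E
```

```text
64.7 [-0.7 -0.1  0. ] 0.01957311793665014 [-3.138  0.005 -2.991]
seat frame -1.2 -0.5 81.9
units [0.63 0.01 0.93] spin 0.0 rows 1.083526490543881 0.0013088625343050445
```

step_arm(
  motion=[
    [[0.63, 0.01, 0], 0],
    [[0.63, 0.01, 0], 0],
    [[0.63, 0.01, 0.5], 0],
    [[0.63, 0.01, 0.9], 0],
    [[0.63, 0.01, 0.94], 0],
    [[0.63, 0.01, 0.94], 0],
  ],
  hand=255,
)

```text
time: 65.5
tool_pos: [0.5673, -0.2092, 0.1204]
tool_rot: [-3.141, 0.0, -2.991]
contact_force: [-1.0, 0.2, -0.7]
opening: 0.0006
grip_force: 0.0
```

step_arm(
  motion=[
    [[-0.05, 0, 0], 0],
    [[-0.1, 0, 0], 0],
    [[-0.15, 0, 0], 0],
    [[-0.19, 0, 0], 0],
    [[-0.23, 0, 0], 0],
    [[-0.23, 0, 0], 0],
  ],
)

```text
time: 66.25
tool_pos: [0.5805, -0.2071, 0.1201]
tool_rot: [3.142, 0.0, -2.991]
contact_force: [0.6, -1.1, 0.7]
opening: 0.0001
grip_force: 0.0
```

step_arm(
  motion=[
    [[0.03, 0, 0.05], 0],
    [[0.03, 0, 0.1], 0],
    [[0.03, 0, 0.15], 0],
    [[0.03, 0, 0.18], 0],
  ],
)

```text
time: 66.75
tool_pos: [0.5785, -0.2073, 0.1092]
tool_rot: [3.141, -0.0, -2.991]
contact_force: [-3.6, 1.8, 12.2]
opening: 0.0002
grip_force: 6.0
```

```bash
python3 st.py 1; python3 view.py
```

```text
66.75 [-3.6  1.8 12.2] 0.00017762641258704055 [ 3.141 -0.    -2.991]
seat frame -28.4 1.0 11.2
units [-0.71  3.87 -4.31] spin 0.259 rows 5.607865683720504 1.3874639692586275
```

step_arm(
  motion=[
    [[0, 0, -0.5], 0],
    [[0, 0, -1.5], 0],
    [[0, 0.5, -2.5], 0],
    [[-0.2, 1.5, -3.5], 0.1],
    [[-0.5, 2.5, -4.3], 0.2],
    [[-0.71, 3.2, -4.31], 0.26],
    [[-0.71, 3.87, -4.31], 0.26],
    [[-0.71, 3.87, -4.31], 0.26],
  ],
  hand=70,
)

```text
time: 67.75
tool_pos: [0.5857, 0.0326, 0.369]
tool_rot: [3.141, 0.002, 3.038]
contact_force: [-0.5, -1.0, -0.3]
opening: 0.0662
grip_force: 0.0
```

step_arm(
  motion=[
    [[0, 0, 0], 0],
    [[0, 0, 0], 0],
  ],
)

```text
time: 68.0
tool_pos: [0.586, 0.0271, 0.3675]
tool_rot: [-3.141, -0.001, 3.03]
contact_force: [1.6, -1.1, -0.6]
opening: 0.0664
grip_force: 0.0
```

```bash
cat > m4.py <<'E'
from h import *
s=robot.observe();print(s["tool_pos"],s["tool_rot"])
c=grab("wrist","w13.png"); n=cv2.convertScaleAbs(c["pixels"][90:310,255:395,::-1],alpha=1.3)
o=cv2.resize(cv2.imread("pics/w11.png")[:594,:378],(140,220),interpolation=cv2.INTER_AREA)
g=lambda a:cv2.cvtColor(a,cv2.COLOR_BGR2GRAY)
n,o=g(n),g(o)
for nm,(x0,y0,x1,y1) in {"boss4":(34,158,50,174),"nose4":(18,148,52,182),"loop4":(48,174,90,204),"tong4":(84,172,118,204),"block":(54,200,98,219)}.items():
    best=[]
    for ang in range(-30,31,5):
        ce=((x0+x1)/2,(y0+y1)/2); R2=cv2.warpAffine(o,cv2.getRotationMatrix2D(ce,ang,1),(140,220),borderMode=cv2.BORDER_REPLICATE)
        r=cv2.matchTemplate(n,R2[y0:y1,x0:x1],cv2.TM_CCOEFF_NORMED); _,v,_,p=cv2.minMaxLoc(r); best.append((round(v,3),ang,p[0]-x0,p[1]-y0))
    print(nm,sorted(best)[::-1][:2])
E
python3 m4.py
```

```text
[0.58595535 0.02712207 0.36745776] [-3.14132254e+00 -8.04115692e-04  3.02990182e+00]
boss4 [(0.934, 0, 1, 0), (0.93, -5, 1, 0)]
nose4 [(0.91, 0, 1, 0), (0.888, -5, 1, 0)]
loop4 [(0.972, 0, 1, 0), (0.891, 5, 1, 0)]
tong4 [(0.855, 0, 1, 0), (0.814, 5, 1, 0)]
block [(0.987, 0, 1, 0), (0.884, 5, 1, 0)]
```

```bash
python3 - <<'E'
from h import *
c=load("wrist")
f=lambda x,y,z:at(c,255+x/2.7,90+y/2.7,z)
for p in [(150,556),(208,556),(215,572),(256,570),(256,590)]: print(p,f(*p,.205),f(*p,.19))
go(.651,.0246,.184,2.59)
E
```

```text
(150, 556) [0.6583 0.0104] [0.6658 0.0092]
(208, 556) [0.6605 0.0298] [0.6681 0.0296]
(215, 572) [0.6669 0.0316] [0.6748 0.0314]
(256, 570) [0.6678 0.0455] [0.6758 0.046 ]
(256, 590) [0.6756 0.0449] [0.684  0.0454]
units [-1.08  0.08  3.06] spin 0.44 rows 3.1151135153281277 2.351258641575918
```

```bash
python3 - <<'E'
from h import *
go(.650,.0246,.184,2.99)
E
```

```text
units [-1.07  0.08  3.06] spin 0.04 rows 3.1098054867072533 0.2122212084208358
```

step_arm(
  motion=[
    [[-1.07, 0.08, 1.0], 0.04],
    [[-1.07, 0.08, 1.95], 0.04],
    [[-1.07, 0.08, 2.0], 0.04],
    [[-1.07, 0.08, 2.4], 0.04],
    [[-1.07, 0.08, 2.8], 0.04],
    [[-1.07, 0.08, 3.06], 0.04],
    [[-1.07, 0.08, 3.06], 0.04],
    [[-1.07, 0.08, 3.06], 0.04],
  ],
)

```text
time: 69.05
tool_pos: [0.6509, 0.0261, 0.1859]
tool_rot: [3.141, 0.002, 2.992]
contact_force: [0.0, -0.5, 0.1]
opening: 0.0669
grip_force: 0.0
```

step_arm(
  motion=[
    [[0, 0, 0], 0],
    [[0, 0, 0], 0],
    [[0, 0, 0], 0],
    [[0, 0, 0], 0],
    [[0, 0, 0], 0],
  ],
  hand=255,
  squeeze=25,
)

```text
time: 69.68
tool_pos: [0.6504, 0.0262, 0.1846]
tool_rot: [-3.142, 0.0, 2.992]
contact_force: [-0.5, -0.5, 1.1]
opening: 0.0371
grip_force: 24.9
```

step_arm(
  motion=[
    [[0, 0, -0.1], 0],
    [[0, 0, -0.2], 0],
    [[0, 0, -0.25], 0],
    [[0.15, 0, -0.25], 0],
    [[0.3, 0, -0.25], 0],
    [[0.45, 0, -0.25], 0],
    [[0.5, 0, -0.25], 0],
    [[0.5, 0, -0.25], 0],
  ],
)

```text
time: 70.68
tool_pos: [0.6205, 0.0308, 0.1996]
tool_rot: [3.142, 0.0, 2.992]
contact_force: [-0.3, -0.2, -1.0]
opening: 0.0374
grip_force: 24.8
```

step_arm(
  motion=[
    [[0, 0, 0.1], 0],
    [[0, 0, 0.2], 0],
    [[0, 0, 0.25], 0],
    [[0, 0, 0.25], 0],
  ],
)

```text
time: 71.18
tool_pos: [0.6206, 0.0308, 0.1846]
tool_rot: [3.142, -0.0, 2.992]
contact_force: [-1.7, 0.0, 1.9]
opening: 0.0373
grip_force: 24.9
```

step_arm(
  motion=[
    [[0, 0, 0], 0],
    [[0, 0, 0], 0.1],
    [[0, 0, 0], 0.1],
  ],
  hand=130,
)

```text
time: 71.55
tool_pos: [0.6207, 0.0308, 0.1842]
tool_rot: [3.141, 0.0, 2.893]
contact_force: [0.1, -0.4, 0.2]
opening: 0.0452
grip_force: 0.0
```

step_arm(
  motion=[
    [[0, 0, 0], 0],
    [[0, 0, 0], 0],
    [[0, 0, 0], 0],
    [[0, 0, 0], 0],
  ],
  hand=255,
)

```text
time: 72.05
tool_pos: [0.6206, 0.0308, 0.1843]
tool_rot: [3.142, -0.0, 2.892]
contact_force: [0.2, -0.1, -0.8]
opening: 0.0371
grip_force: 25.0
```

```bash
cat > boss.py <<'E'
from h import *
s=robot.observe(); t=s["tool_pos"]; yaw=s["tool_rot"][2]
c=grab("wrist"); g=cv2.cvtColor(c["pixels"],cv2.COLOR_RGB2GRAY)
for d in (-.3,-.2,-.1,0,.1,.2,.3):
    a=yaw-np.pi/2+d; w=[t[0]-.029*np.cos(a),t[1]-.029*np.sin(a),t[2]-.0197-.005]
    print(d,proj(c,w))
u,v=proj(c,[t[0]-.029*np.cos(yaw-np.pi/2),t[1]-.029*np.sin(yaw-np.pi/2),t[2]-.0247])
x0,y0=int(u)-30,int(v)-30; e=cv2.resize(g[y0:y0+60,x0:x0+60],None,fx=4,fy=4,interpolation=cv2.INTER_CUBIC)
e=cv2.equalizeHist(e)
r=cv2.HoughCircles(e,cv2.HOUGH_GRADIENT,1.5,20,param1=80,param2=18,minRadius=15,maxRadius=50)
print(None if r is None else [(round(a/4+x0,1),round(b/4+y0,1),round(q/4,1)) for a,b,q in r[0][:5]])
k=g[y0:y0+60:3,x0:x0+60:2]; print("\n".join(" ".join(f"{p:3d}" for p in row) for row in k))
E
python3 boss.py
```

```text
-0.3 [263.3 272.7]
-0.2 [262.2 277.9]
-0.1 [261.6 283.2]
0 [261.7 288.5]
0.1 [262.4 293.7]
0.2 [263.6 298.7]
0.3 [265.3 303.7]
[(np.float32(255.2), np.float32(298.3), np.float32(12.3)), (np.float32(256.7), np.float32(304.7), np.float32(12.3)), (np.float32(257.8), np.float32(293.8), np.float32(12.3)), (np.float32(255.9), np.float32(287.8), np.float32(12.3)), (np.float32(249.2), np.float32(285.9), np.float32(12.3))]
 72  70  71  70  64  66  69  71  71  70  71  67  72  75  72  69  68  68  66  67  68  68  67  67  66  65  66  67  67  67
 71  72  72  71  59  66  67  70  70  69  82  92  93  92  92  97  88  72  67  66  67  67  65  68  66  66  67  64  53  53
 72  73  71  71  61  68  71  69  68  74  96  94  92  91  92  95  94  90  69  69  67  66  66  68  68  68  66  52  54  54
 69  70  71  69  64  68  69  71  69  69  95  92  91  91  91  94  94  91  72  66  67  67  67  68  65  65  66  51  53  50
167  92 186 142  64  68  69  69  68  70  92  91  91  89  94  93  94  88  70  65  67  67  67  67  66  65  53  50  54  52
198  98 161 173  66  68  69  70  69  67  69  81  87  91  92  93  87  70  69  65  6
[... 1017 characters left out ...]
  30  75  90  89  88  89  89  90  89  89  88  89  90  88  42  30  27  27  32  53  61  61  59  59  57
 38  34  32  33  33  33  56  89  88  89  90  90  89  89  90  90  90  89  79  27  32  24  28  42  60  62  66  66  63  64
 33  33  36  32  31  29  54  89  91  91  89  90  89  89  90  88  87  88  60  28  29  29  24  49  63  65  67  64  66  65
 35  33  35  33  33  29  42  88  88  89  91  89  89  89  88  87  87  87  27  28  27  22  29  57  64  65  66  65  66  63
 34  33  34  46  46  38  33  89  89  88  90  90  88  90  90  90  86  78  27  28  26  25  38  59  67  64  65  67  65  64
 31  28  52  66  62  60  47  85  90  90  90  88  89  90  87  88  87  40  28  29  28  28  46  63  64  67  66  64  63  65
```

step_arm(
  motion=[
    [[0, 0, 0], 0],
    [[0, 0, 0], 0],
    [[0, 0, 0], 0.18],
    [[0, 0, 0], 0.36],
    [[0, 0, 0], 0.4],
    [[0, 0, 0], 0.4],
  ],
  hand=70,
)

```text
time: 72.85
tool_pos: [0.6206, 0.0308, 0.1844]
tool_rot: [3.141, 0.0, 2.492]
contact_force: [0.5, 0.8, -0.1]
opening: 0.0668
grip_force: 0.0
```

```bash
python3 boss.py
```

```text
-0.3 [263.  272.5]
-0.2 [261.9 277.8]
-0.1 [261.4 283. ]
0 [261.5 288.3]
0.1 [262.1 293.5]
0.2 [263.3 298.6]
0.3 [265.  303.5]
[(np.float32(262.3), np.float32(292.7), np.float32(12.3)), (np.float32(267.6), np.float32(295.3), np.float32(12.3)), (np.float32(268.7), np.float32(300.2), np.float32(12.3)), (np.float32(256.3), np.float32(292.7), np.float32(12.3)), (np.float32(249.6), np.float32(293.4), np.float32(12.3))]
 57  57  56  52  55  54  51  46 181 226 166 122 104  70  54  57  66  81  87  87  88  91  91  91  88  83  78  70  56  51
 54  58  60  63  63  61  58  49  55  57  63  63  62  55  54  52  53  65  81  87  89  89  90  92  88  87  77  75  69  62
 59  59  55  55  56  54  56  52  54  53  53  53  51  53  52  52  54  56  70  84  86  88  90  89  90  88  87  81  75  66
 54  56  54  57  54  55  54  53  52  53  57  60  62  66  64  64  61  61  62  70  82  87  89  87  91  89  87  84  79  75
 55  55  54  61  60  65  66  66  63  62  62  63  64  64  66  64  63  66  63  65  72  83  86  86  89  91  89  89  86  79
 67  63  62  64  63  64  65  65  65  66  65  65  64  66  65  65  66  66  65  64  6
[... 1017 characters left out ...]
  28  28  27  29  24  79  79  63  64  66 110 111  83 106  48  50  51  49  50  50  49  45  44  43  75
 73  32  30  32  26  28  27  27  27  26  83 112 111  64  65  73  69  62  80  52  48  48  51  50  51  49  50  45  41  52
 45  30  28  29  30  31  27  31  29  25  49  63  65  63  64  63  63  64  64  54  50  48  48  50  49  51  50  49  44  45
 32  33  27  30  28  29  29  28  30  26  43  63  65  62  60  62  59  55  58  54  49  52  48  49  50  50  49  49  47  49
 30  29  25  27  28  27  28  26  26  24  34  54  56  61  71  68  85 200 225 225  49  48  51  51  50  50  49  50  52  51
 31  28  27  26  29  28  26  26  27  27 156 197 204 224 210 111  92 102 223 225  68  57  58  60  62  61  62  61  62  62
```

```bash
python3 view.py
```

```text
units [ 0.44 -0.38 -3.06] spin -0.539 rows 2.9909423952277128 2.884947027609685
```

step_arm(
  motion=[
    [[0, 0, -0.5], 0],
    [[0, 0, -1], 0],
    [[0.44, -0.38, -2], -0.18],
    [[0.44, -0.38, -3.06], -0.36],
    [[0.44, -0.38, -3.06], -0.54],
    [[0.44, -0.38, -3.06], -0.54],
    [[0.44, -0.38, -3.06], -0.54],
    [[0.44, -0.38, -3.06], -0.54],
  ],
)

```text
time: 73.9
tool_pos: [0.5856, 0.0286, 0.3666]
tool_rot: [-3.142, -0.002, 3.03]
contact_force: [-0.8, 0.5, -0.3]
opening: 0.0663
grip_force: 0.0
```

```bash
cat > m5.py <<'E'
from h import *
s=robot.observe();print(s["tool_pos"],s["tool_rot"])
c=grab("wrist","w14.png"); n=cv2.cvtColor(c["pixels"],cv2.COLOR_RGB2GRAY)[90:310,255:395]
o=cv2.cvtColor(cv2.resize(cv2.imread("pics/w2.png"),(640,480),interpolation=cv2.INTER_AREA),cv2.COLOR_BGR2GRAY)
for nm,(x0,y0,x1,y1) in {"cass3":(272,210,382,245),"cass2":(272,178,382,212),"boss":(286,216,304,234),"loop":(304,218,346,246)}.items():
    best=[]; ce=((x0+x1)/2,(y0+y1)/2)
    for ang in range(-50,51,5):
        R2=cv2.warpAffine(o,cv2.getRotationMatrix2D(ce,ang,1),(640,480))
        r=cv2.matchTemplate(n,R2[y0:y1,x0:x1],cv2.TM_CCOEFF_NORMED); _,v,_,p=cv2.minMaxLoc(r); best.append((round(v,3),ang,p[0]+255+(x1-x0)//2,p[1]+90+(y1-y0)//2))
    print(nm,"centre px",sorted(best)[::-1][:4])
for y in range(0,220,7): print(" ".join(f"{v//10:2d}" for v in n[y,::4]))
E
python3 m5.py
```

```text
[0.58558335 0.02864249 0.36663071] [-3.14157493e+00 -2.48484446e-03  3.02999092e+00]
cass3 centre px [(0.582, 0, 327, 243), (0.574, 25, 329, 230), (0.572, 5, 328, 244), (0.562, -5, 326, 242)]
cass2 centre px [(0.542, 25, 328, 232), (0.527, 15, 328, 238), (0.524, 5, 326, 244), (0.521, 20, 328, 235)]
boss centre px [(0.924, 5, 296, 224), (0.923, 10, 296, 224), (0.921, -15, 296, 225), (0.919, -10, 296, 225)]
loop centre px [(0.61, 10, 327, 240), (0.585, 5, 326, 241), (0.565, 15, 328, 240), (0.521, 0, 327, 247)]
19 20 19 19 19 19 19 11 11 11 11 11 11 11 11 11 12 12 11 11 11 11 11 11 11 11 11 11 12 11 11 12 11 11 11
11 11 11 11 11 12 11 11 11 11 11 11 11 11 11 11 11 11 11 11 11 11 11 11 11 11 11 11 11 11 10 11 11 11 11
12 11 11 12 11 11 11 11 11 11 11 11 11 12 11 11 11 11 11 11 11 11 11 11 11 11 11 11 11 11 11 11 11 11 11
11 11 11 11 12 12 13 13 13 13 13 13 13 13 12 11 10 10  7  8 11 12 12 12 13 13 13 13 13 13 12 11 10 11 11
11 11 11 11 12 12 13 13 13 13 13 13 13 13 13 13 13 13  7  8  7 13 13 13 13 13 13 13 13 13 13 13 13 11 11
11 11 11 11 13 13 13 13 13 13 13 13 13 13 13 13 13 13  8  8 1
[... 2073 characters left out ...]
2 22  8  8  8  9 16 10  8  7 22 22 22 22 22 22 22 22 21 19 19 20 19 19
19 19 19 19 18 22 22 22 22 22 22 22 22  8  8  8 11 15  8  8  8 22 22 22 22 22 22 22 21 21 20 20 20 20 20
19 19 19 19 18 16 18 18 22 18 21 22 19 18  8  7 12 15  8  8 22 22 22 22 22 22 22 22 20 19 19 19 19 18  4
19 19 19 19 19 19 19 20 20 19 20 20 20 21 21 15 12 14 21 21 21 21 20 20 19 19 18 17 13 18 19 19 20 20  4
19 19 19 19 19 19 19 19 19 20 19 19 19 19 18 13 13 14 18 19 19 20 19 19 19 20 20 20 19 20 19 19 19 20  4
19 20 19 20 20 19 19 18 19 19 20 19 20 19  8  8  9  8  8  8 20 19 19 18 20 19 19 19 20 19 19 19 19 20  4
19 19 20 19 19 19 20 19 20 20 19 19 19 19 17 20 11 20 20 17 12 12  6  4 19 19 19 19 19 19 20 20 19 19  4
```

```bash
python3 - <<'E'
from h import *
c=load("wrist")
b=at(c,296,224,.160); t=at(c,369,241,.147); n=at(c,275,213,.149); l=at(c,327,250,.196)
print("boss",b,"tongue",t,"nose",n,"loop",l,"mid",(t+n)/2, np.hypot(*(t-n)))
yaw=lambda d:np.arctan2(d[1],d[0])
print("yaw n-t",yaw(t-n),"boss-t",yaw(t-b),"boss-loop",yaw(l-b),np.hypot(*(l-b)))
# precise outlines: cassette-dark mask below tray/floor, min-area rectangle of body-level pixels
g=cv2.cvtColor(c["pixels"],cv2.COLOR_RGB2GRAY)
m=((g<122)&(g>40)).astype(np.uint8); m[:195]=0; m[262:]=0; m[:,:268]=0; m[:,378:]=0
k,lab,st,ce=cv2.connectedComponentsWithStats(cv2.morphologyEx(m,cv2.MORPH_OPEN,np.ones((3,3))))
j=1+np.argmax(st[1:,4]); print(st[j]); ys,xs=np.where(lab==j)
print("leftmost",xs.min(),ys[xs<=xs.min()+2].mean(),"rightmost",xs.max(),ys[xs>=xs.max()-2].mean())
go(.6206,.0295,.184,2.59)
E
```

```text
boss [0.6008 0.0037] tongue [0.6307 0.0745] nose [ 0.5901 -0.0168] loop [0.618  0.0314] mid [0.6104  0.02885] 0.09992021817430147
yaw n-t 1.1523687658395398 boss-t 1.1712009201668325 boss-loop 1.0151228808654598 0.03260567435278711
[ 271  201  102   61 2971]
leftmost 271 218.55555555555554 rightmost 372 238.1
units [-0.58  0.08  3.05] spin 0.44 rows 2.978530402697906 2.3551497408497757
```

```bash
python3 - <<'E'
from h import *
go(.614,.0302,.184,2.72)
E
```

```text
units [-0.47  0.08  3.05] spin 0.31 rows 2.9605987182714415 1.6599625750743727
```

step_arm(
  motion=[
    [[-0.47, 0.08, 1.0], 0.15],
    [[-0.47, 0.08, 1.95], 0.31],
    [[-0.47, 0.08, 2.1], 0.31],
    [[-0.47, 0.08, 2.5], 0.31],
    [[-0.47, 0.08, 3.0], 0.31],
    [[-0.47, 0.08, 3.05], 0.31],
    [[-0.47, 0.08, 3.05], 0.31],
    [[-0.47, 0.08, 3.05], 0.31],
  ],
)

```text
time: 74.95
tool_pos: [0.6153, 0.0303, 0.1871]
tool_rot: [3.14, 0.003, 2.723]
contact_force: [0.1, 0.4, -1.0]
opening: 0.0665
grip_force: 0.0
```

step_arm(
  motion=[
    [[0, 0, 0], 0],
    [[0, 0, 0], 0],
    [[0, 0, 0], 0],
    [[0, 0, 0], 0],
    [[0, 0, 0], 0],
  ],
  hand=255,
  squeeze=25,
)

```text
time: 75.58
tool_pos: [0.6145, 0.0304, 0.1852]
tool_rot: [3.141, 0.0, 2.722]
contact_force: [0.5, 1.2, 1.0]
opening: 0.0375
grip_force: 24.2
```

```bash
python3 boss.py | head -12
```

```text
-0.3 [263.2 272.6]
-0.2 [262.  277.8]
-0.1 [261.5 283.1]
0 [261.6 288.4]
0.1 [262.2 293.6]
0.2 [263.4 298.7]
0.3 [265.2 303.6]
[(np.float32(257.4), np.float32(303.2), np.float32(12.3)), (np.float32(257.1), np.float32(287.4), np.float32(12.3)), (np.float32(277.7), np.float32(276.9), np.float32(12.3)), (np.float32(270.9), np.float32(280.3), np.float32(12.3)), (np.float32(256.3), np.float32(298.3), np.float32(12.3))]
125  96 136  57  58  57  56  57  58  55  57  56  57  55  53  56  53  58  59  59  57  59  58  60  58  58  56  58  58  78
 58  60  59  58  59  57  57  58  57  56  57  57  55  55  56  56  57  56  52  55  54  53  53  54  55  54  54  55  55  68
 65  61  58  59  57  59  62  62  63  63  62  61  60  63  62  63  63  62  61  62  60  62  63  64  63  63  64  65  64  66
 70  65  62  67  66  67  67  65  63  64  63  65  64  64  67  67  65  64  63  65  67  63  64  65  64  65  64  63  64  66
```

```bash
cat > m6.py <<'E'
from h import *
s=robot.observe(); c=grab("wrist"); n=cv2.cvtColor(c["pixels"],cv2.COLOR_RGB2GRAY); print(s["tool_pos"],s["tool_rot"][2],s["opening"])
for y in range(226,312,4): print(y," ".join(f"{v//10:2d}" for v in n[y,212:430:5]))
E
python3 m6.py; python3 - <<'E'
import cv2
n=cv2.cvtColor(cv2.resize(cv2.imread("pics/w3.png"),(640,480),interpolation=cv2.INTER_AREA),cv2.COLOR_BGR2GRAY)
print("w3 ref")
for y in range(242,312,4): print(y," ".join(f"{v//10:2d}" for v in n[y,212:430:5]))
E
```

```text
[0.61446059 0.03042817 0.18510976] 2.7218971286682834 0.037893585560058875
226 11 14 10 22 14 14 14 13 14 14 14 14 14 12  9  9  9  7 14 14 14 14 14 14 14 14 14 14 14 14 14 14 14 14 14 14 14 23 23 13 11 12 12 12
230 12 14 10 14 14 14 14 13 14 14 14 14 14 14  8  9  9  8 14 14 14 14 14 14 14 14 14 14 14 14 14 14 14 14 14 14 14 14 14 17 13 11 12 12
234 11 17 11 14 14 14 14 14 14 14 14 14 14 14  8  9  9  8 13 14 14 14 14 14 14 14 14 14 14 14 14 14 14 14 14 14 14 14 14 10 13 11 12 12
238 19 20 13 11 14 14 14 14 14 14 14 14 14 14  7  9  9  9  8 14 14 13 14 14 14 14 14 14 14 14 14 14 14 14 14 14 14 20 22  9 14 19 21 13
242 20 20 14  9 23 23 10  9  8  9 14 14 14 14 13  8  9  9  7 21 23 17 14 14 23 19 17 14 14 14  5  5  5  5 14 14 23 23 23 14 14 21 21 21
246 21 20 22 11 23 22  5  5  5  5 14 14 14 14 14  8  9  9  8 23 23 23 14 14 22 23 23 22 14 14  5  5  5  5  8 17 23 23 23 23 20 21 21 20
250 20 20 20 19 20 10  5  5  5  5 23 23 23 20 22  8  9  9  8 21 23 22 14 14 19 23 23 18 22 23  5  5  5  5  5 22 23 23 23 23 22 22 21 21
254 20 20 20 23 10  6  6  6  6  5 22 17  9  7 11  7  8  9  8  8  9  9  7 
[... 3721 characters left out ...]
 6  6  6  6  6  6  7
294  6  6  6  6  6  6  5  2  2  6  6  5  5  5  3  3  3  3  5  5  5  5  5  5  5  5  3  4  3  3  5  5  5  5  5  2  2  6  6  7  6  6  7  6
298  6  6  6  6  6  6  2  2  2  5  5  5  5  5  3  3  3  3  5  5  5  5  5  5  5  5  3  3  3  4  6  8  5  5  4  2  2  3  6  6  6  6  6  6
302  6  6  6  6  6  6  2  2  2  5  5  5  5  5  3  3  3  3  5  5  5  5  5  5  5  5  3  3  3  3  8  9  5  5  4  2  2  2  6  6  6  6  6  6
306  6  6  6  6  6  5  2  2  2  7  8  8  8  4  3  3  3  3  3  3  4  5  5  4  3  3  3  3  3  3  6  9  6  6  5  2  2  2  6  6  6  6  6  6
310  6  6  6  6  6  2  2  1  2  7  9  9 10  4  5  5  4  4  3  3  3  3  3  3  3  3  4  4  4  5  5  9  9  9  6  2  2  2  3  6  6  6  6  6
```

step_arm(
  motion=[
    [[0, 0, -0.1], 0],
    [[0, 0, -0.2], 0],
    [[0, 0, -0.22], 0],
    [[0, 0, -0.22], 0],
  ],
)

```text
time: 76.18
tool_pos: [0.6143, 0.0303, 0.1983]
tool_rot: [3.141, 0.0, 2.722]
contact_force: [0.1, 0.4, -1.7]
opening: 0.0376
grip_force: 24.1
```

```bash
python3 - <<'E'
from h import *
d=np.array([-np.cos(.152),np.sin(.152)])
s=robot.observe(); p=s["tool_pos"]; print(s["opening"],s["contact_force"])
q=p[:2]+d*.15; go(q[0],q[1],p[2],2.99)
E
python3 m6.py | sed -n '4,14p'
```

```text
0.03763719818297306 [ 0.06673655  0.43081965 -1.6925088 ]
units [ 2.41 -0.66 -0.  ] spin -0.268 rows 2.4000000000000004 1.4343772848528122
234 20 19 20 22 15 23 23 14 14 14 14 14 14 14 14 11  9  9  8 22 23 14 14 14 23 23 21 14 14 14 14 14 14 14 14 23 23 23 22 17 20 21 20 12
238 20 20 20 23  9 23 23 14 22 13 14 17 22 14 14 20  8  9  9 16 23 22 14 14 22 23 23 22 18 15 14 14 18 15 14 23 23 23 23 22 21 21 21 21
242 20 21 20 21 13 23 11 11 11  8 23 23 23 23 23 23  8  9  9  7 23 20 14 14 19 23 23 23 23 23  5  5  5  6 22 23 23 23 23 21 20 21 20 21
246 19 20 19 20 21 21  5  6  5  5 23 23 23 23 23 21  8  9  9  8 23 23 15 14 23 23 23 23 23 23  5  5  5  5  7 23 23 23 23 18 21 21 21 20
250 19 20 20 20 22  6  6  5  5  5 23 23 23 22 23 23  9  9  9  8 22 23 14 14 14 23 23 20 23 23  5  5  6  5  5 23 23 23 23 10 21 20 20 20
254 21 20 21 21 22  6  6  6  6  6 19 13  7  7 13  9  9  9  9  8  6  5  5  5  5  5  5  5  5  5  5  5  5  5  5 18 22 22 21 12 22 21 21 20
258 20 21 20 20 21  5  5  6  5  6  5  6  6  6  5  5  5  8  9  9  7  5  5  5  5  5  5  5  5  5  5  5  5  5  5  5  6  6  6  6 12 20 21 20
262 18  5  5  6  6  5  5  5  5  5  5  5  5  5  5  5  5  8  8  9  8  5  5  5  5  5  5  5  5  5  6  6  6  6  6  6  6  7  7  7  9 21 21 21
266  6  7  7  6  7  6  6  6  6  6  6  6  6  6  6  6  6  7  9  9  8  6  6  6  6  6  6  6  6  6  6  6  6  6  7  6  6  7  7  7 16 20 21 21
270  7  7  7  7  6  6  6  6  6  6  6  6  6  6  6  6  6  6  9  9  8  6  6  6  6  6  6  6  6  6  6  6  6  6  6  7  6  7  7  6 19 20 20 21
274  6  6  7  7  6  6  6  6  6  6  6  6  7  6  6  6  6  6  8  8  8  7  6  6  6  6  6  6  6  6  6  7  6  7  6  6  6  7  6  7 13 18 20 21
```

step_arm(
  motion=[
    [[0.3, -0.08, 0], 0],
    [[0.6, -0.16, 0], 0],
    [[0.8, -0.22, 0], -0.1],
    [[1.0, -0.27, 0], -0.2],
    [[1.3, -0.36, 0], -0.27],
    [[1.6, -0.44, 0], -0.27],
    [[1.9, -0.52, 0], -0.27],
    [[2.2, -0.6, 0], -0.27],
    [[2.45, -0.67, 0], -0.27],
    [[2.45, -0.67, 0], -0.27],
  ],
)

```text
time: 77.47
tool_pos: [0.4631, 0.0537, 0.1983]
tool_rot: [3.142, -0.0, 2.992]
contact_force: [-0.4, 0.5, -1.2]
opening: 0.0376
grip_force: 24.1
```

step_arm(
  motion=[
    [[0.1, 0, -0.3], 0],
    [[0.1, 0, -1], 0.15],
    [[0.1, 0, -1], 0.33],
    [[0.1, 0, -1], 0.51],
    [[0.1, 0, -1], 0.69],
    [[0.1, 0, -1], 0.87],
    [[0.1, 0, -1], 1.05],
    [[0.1, 0, -1], 1.23],
    [[0.1, 0, -1], 1.4],
    [[0.1, 0, -1], 1.5],
  ],
)

```text
time: 78.72
tool_pos: [0.4586, 0.0542, 0.2582]
tool_rot: [3.141, -0.0, 1.488]
contact_force: [0.0, -0.1, -0.0]
opening: 0.038
grip_force: 24.1
```

step_arm(
  motion=[
    [[0, 0, 0], 0.18],
    [[0, 0, 0], 0.36],
    [[0, 0, 0], 0.54],
    [[0, 0, 0], 0.72],
    [[0, 0, 0], 0.9],
    [[0, 0, 0], 1.08],
    [[0, 0, 0], 1.26],
    [[0, 0, 0], 1.4],
    [[0, 0, 0], 1.49],
    [[0, 0, 0], 1.49],
  ],
)

```text
time: 79.97
tool_pos: [0.4584, 0.0543, 0.2582]
tool_rot: [3.142, -0.0, 0.003]
contact_force: [0.7, 0.5, 0.0]
opening: 0.0379
grip_force: 24.1
```

```bash
python3 - <<'E'
from h import *
s=robot.observe(); print(s["opening"],s["contact_force"],s["tool_rot"],s["time"])
go(.44,-.035,.16,0);go(.44,-.035,.1425,0)
E
python3 m6.py
```

```text
0.03788941173370411 [0.65110136 0.48305614 0.0256619 ] [ 3.14157788e+00 -4.04583922e-04  2.54416504e-03] 79.975
units [-0.31  1.49  1.64] spin 0.003 rows 2.143122999466505 0.013605160625086331
units [-0.31  1.49  1.93] spin 0.003 rows 2.356025444458628 0.013605160625086331
[0.45842199 0.05425974 0.25815622] 0.002544165036891366 0.03788941173370411
226 11 18 19 19 19 18 19 11 14 18 10 11 13 19 18 18 19 18 19 19 19 19 19 11 10 11 10 10 11 18 18 18 19 18 19 19 11 10 18 18 18 18 18 19
230 11 19 19 19 19 18 19 11 11 11 10 11 11 11 11 11 11 11 12 14 14 14 14 11 11 11 11 10 11 14 18 19 18 19 19 19 11 10 11 18 18 18 18 19
234 11 10 11 11 11 11 11 11 11 11 11 11 11 11 10 11 11 11 11 11 11 11 11 11 11 11 11 11 11 11 11 17 16 11 11 11 11 10 10 18 18 18 17 18
238 11 11 11 11 11 11 11 11 10 11 11 11 11 10 11 10 11 11 10 11 10 10 11 11 11 10 11 10 11 11 10 10 11 10 10 11 11 11 10 19 19 18 17 19
242 10 11 11 11 13 15  7  7  7  8 11 11 11 11 11 11 11 11 11 11 10 11 10 11 11 11 11 11 10 10  5  5  5  5 10 10 10 10 10 18 18 18 18 18
246 11 11 11 11 11 10  6  5  5  5 11 10 11 11 11 11 11 11 11 11 10 10 
[... 1541 characters left out ...]
 7  7 13 12 12 14 14
294  4  3  3  3  3  4  6  6  7  6  7  8  2  1  4  4  4  5  5  5  5  5  5  5  5  4  4  3  3  4  2  2  7  6  6  6  7  7  4  5  5  4  4  4
298  3  3  2  2  2  2  6  6  6  7  8  8  2  2  3  4  3  5  5  5  5  5  5  5  5  4  3  4  3  3  2  2  6  7  7  7  6  6  3  3  3  3  2  3
302  2  2  2  2  2  2  7  6  7  6  7  5  2  2  3  3  4  4  5  5  5  5  5  5  5  3  4  3  3  4  2  2  5  6  7  6  6  6  2  3  3  3  3  3
306  2  3  2  2  2  2  5  6  6  6  6  2  1  2  3  4  3  4  5  5  4  5  5  5  5  5  3  4  3  3  2  2  3  6  6  7  6  4  2  2  3  2  2  3
310  2  2  2  2  2  2  4  6  6  6  6  1  2  1  3  3  3  5 10 10 10 10 10 10 10  9  3  3  3  3  3  2  2  7  6  6  7  3  2  2  2  2  2  3
```

step_arm(
  motion=[
    [[-0.31, 1.49, 0.8], 0],
    [[-0.31, 1.49, 1.5], 0],
    [[-0.31, 1.49, 1.7], 0],
    [[-0.31, 1.49, 1.8], 0],
    [[-0.31, 1.49, 1.83], 0],
    [[-0.31, 1.49, 1.85], 0],
    [[-0.31, 1.49, 1.85], 0],
  ],
)

```text
time: 80.9
tool_pos: [0.4398, -0.0348, 0.1478]
tool_rot: [3.141, -0.001, 0.003]
contact_force: [-0.3, 0.3, -0.3]
opening: 0.0364
grip_force: 24.6
```

step_arm(
  motion=[
    [[0, 0, 0.02], 0],
    [[0, 0, 0.04], 0],
    [[0, 0, 0.06], 0],
    [[0, 0, 0.06], 0],
  ],
  squeeze=12,
)

```text
time: 81.4
tool_pos: [0.4396, -0.0348, 0.1438]
tool_rot: [-3.141, -0.001, 0.002]
contact_force: [0.5, 3.9, 4.0]
opening: 0.0364
grip_force: 12.0
```

step_arm(
  motion=[
    [[0, 0, 0.02], 0],
    [[0, 0, 0.03], 0],
    [[0, 0, 0.03], 0],
  ],
)

```text
time: 81.78
tool_pos: [0.4402, -0.0346, 0.1427]
tool_rot: [-3.141, -0.002, 0.001]
contact_force: [0.1, 6.0, 11.8]
opening: 0.0363
grip_force: 12.0
```

step_arm(
  motion=[
    [[0, 0, 0], 0],
    [[0, 0, 0], 0],
    [[0, 0, -0.03], 0],
    [[0, 0, -0.03], 0],
  ],
  hand=70,
)

```text
time: 82.28
tool_pos: [0.4393, -0.0351, 0.1435]
tool_rot: [3.142, 0.0, 0.002]
contact_force: [0.4, 0.4, 0.1]
opening: 0.0656
grip_force: 0.0
```

```bash
cat > m7.py <<'E'
from h import *
s=robot.observe(); c=grab("wrist"); n=cv2.cvtColor(c["pixels"],cv2.COLOR_RGB2GRAY); print(s["tool_pos"],s["tool_rot"][2],s["opening"])
o=cv2.cvtColor(cv2.resize(cv2.imread("pics/w3.png"),(640,480),interpolation=cv2.INTER_AREA),cv2.COLOR_BGR2GRAY)
for nm,(x0,y0,x1,y1) in {"all":(220,240,425,275),"left foot":(235,240,285,275),"right foot":(355,240,405,275),"loop":(275,274,365,320)}.items():
    r=cv2.matchTemplate(n[200:360,180:460],o[y0:y1,x0:x1],cv2.TM_CCOEFF_NORMED); _,v,_,p=cv2.minMaxLoc(r); print(nm,round(v,3),p[0]+180-x0,p[1]+200-y0)
E
python3 m7.py
```

```text
[ 0.43932759 -0.03512421  0.14352596] 0.0016865746495826617 0.06562359617699211
all 0.904 0 -4
left foot 0.901 -1 -4
right foot 0.893 0 -4
loop 0.81 -1 0
```

step_arm(
  motion=[
    [[0.03, 0, -0.025], -0.1],
    [[0.03, 0, -0.025], -0.28],
    [[0.03, 0, -0.025], -0.46],
    [[0.03, 0, -0.025], -0.64],
    [[0.03, 0, -0.025], -0.82],
    [[0.03, 0, -0.025], -1.0],
    [[0.03, -0.1, -0.025], -1.18],
    [[0.03, -0.22, -0.025], -1.36],
    [[0.03, -0.22, -0.025], -1.54],
    [[0.03, -0.22, -0.025], -1.57],
  ],
)

```text
time: 83.58
tool_pos: [0.4411, -0.0217, 0.145]
tool_rot: [-3.142, -0.0, 1.572]
contact_force: [0.1, -0.2, -0.1]
opening: 0.0665
grip_force: 0.0
```

step_arm(
  motion=[
    [[0, 0, 0.03], 0],
    [[0, 0, 0.03], 0],
    [[0, 0, 0.03], 0],
    [[0, 0, 0.03], 0],
    [[0, 0, 0.03], 0],
    [[0, 0, 0.03], 0],
  ],
  hand=255,
  squeeze=20,
)

```text
time: 84.32
tool_pos: [0.4411, -0.0218, 0.1433]
tool_rot: [3.142, -0.0, 1.572]
contact_force: [0.8, 0.9, -2.0]
opening: 0.0137
grip_force: 20.0
```

```bash
python3 - <<'E'
from h import *
go(.43,-.115,.143,np.pi/2)
E
```

```text
units [-1.55 -0.19  0.  ] spin 0.001 rows 1.5017027879142415 0.004575550318991632
```

step_arm(
  motion=[
    [[0, 0, -0.4], 0],
    [[-0.5, -0.18, -0.45], 0],
    [[-1.1, -0.18, -0.45], 0],
    [[-1.55, -0.18, -0.45], 0],
    [[-1.55, -0.18, -0.3], 0],
    [[-1.55, -0.18, -0.1], 0],
    [[-1.55, -0.18, 0.0], 0],
    [[-1.55, -0.18, 0.02], 0],
    [[-1.55, -0.18, 0.02], 0],
  ],
)

```text
time: 85.45
tool_pos: [0.43, -0.1143, 0.1423]
tool_rot: [-3.141, 0.0, 1.573]
contact_force: [-3.4, -0.3, 7.3]
opening: 0.0134
grip_force: 20.0
```

step_arm(
  motion=[
    [[-0.06, 0, 0.04], 0],
    [[-0.13, 0, 0.07], 0],
    [[-0.19, 0, 0.11], 0],
    [[-0.25, 0, 0.15], 0],
    [[-0.31, 0, 0.2], 0],
    [[-0.36, 0, 0.25], 0],
    [[-0.4, 0, 0.28], 0],
    [[-0.4, 0, 0.28], 0],
  ],
)

```text
time: 86.45
tool_pos: [0.4306, -0.1384, 0.1252]
tool_rot: [3.141, -0.0, 1.572]
contact_force: [-0.6, 1.1, 2.5]
opening: 0.0139
grip_force: 20.0
```

step_arm(
  motion=[
    [[0, 0, -0.5], 0],
    [[0, 0, -1], 0],
    [[0, 0, -1.2], 0],
    [[0, 0, -1.2], 0],
  ],
)

```text
time: 86.95
tool_pos: [0.4306, -0.1387, 0.1973]
tool_rot: [3.141, 0.0, 1.572]
contact_force: [-0.6, -0.8, -1.0]
opening: 0.0132
grip_force: 20.0
```

```bash
python3 tm.py 0
```

```text
units [-0.55  2.54  0.06] spin -1.72 rows 2.4944170538675676 9.196173039099545
nose-boss 0.967 0 -1
boss 0.989 0 -1
loop 0.973 0 -1
```

Good. To seat_0.

step_arm(
  motion=[
    [[0, 0, -1], -0.18],
    [[0, 0, -1], -0.36],
    [[0, 0, -1], -0.54],
    [[-0.1, 0.3, -1], -0.72],
    [[-0.2, 0.8, -1], -0.9],
    [[-0.3, 1.3, -1], -1.08],
    [[-0.4, 1.8, -1], -1.26],
    [[-0.5, 2.2, -1], -1.44],
    [[-0.55, 2.54, -0.5], -1.62],
    [[-0.55, 2.54, -0.1], -1.72],
  ],
)

```text
time: 88.25
tool_pos: [0.5832, -0.1715, 0.1997]
tool_rot: [3.14, -0.003, -2.987]
contact_force: [0.4, 0.3, -1.0]
opening: 0.0137
grip_force: 20.0
```

step_arm(
  motion=[
    [[0, 0, 0], 0],
    [[0, 0, 0], 0],
  ],
)

```text
time: 88.5
tool_pos: [0.5829, -0.1717, 0.2034]
tool_rot: [3.141, -0.0, -2.993]
contact_force: [-0.5, -0.0, -1.2]
opening: 0.0136
grip_force: 20.0
```

```bash
python3 tm.py 0; python3 st.py 0; python3 - <<'E'
from h import *
seatgo(0,-19,52,.4)
E
```

```text
units [0.01 0.01 0.18] spin -0.001 rows 0.1776897529689559 0.00791451825947587
nose-boss 0.587 70 107
boss 0.975 1 -1
loop 0.736 0 -2
88.55 [ 0.5 -0.1 -1.1] 0.013964580828286863 [-3.141e+00  1.000e-03 -2.993e+00]
seat frame -18.5 -0.6 106.1
units [0.01 0.02 0.9 ] spin -0.001 rows 0.865397929492499 0.00791451825947587
```

step_arm(
  motion=[
    [[0.01, 0.02, 0.3], 0],
    [[0.01, 0.02, 0.6], 0],
    [[0.01, 0.02, 0.8], 0],
    [[0.01, 0.02, 0.9], 0],
    [[0.01, 0.02, 0.9], 0],
    [[0.01, 0.02, 0.9], 0],
  ],
)

```text
time: 89.3
tool_pos: [0.5825, -0.1707, 0.1499]
tool_rot: [-3.141, 0.001, -2.992]
contact_force: [-0.3, 1.1, -0.7]
opening: 0.0142
grip_force: 20.0
```

step_arm(
  motion=[
    [[-0.07, 0, 0.03], 0],
    [[-0.14, 0, 0.07], 0],
    [[-0.21, 0, 0.1], 0],
    [[-0.28, 0, 0.13], 0],
    [[-0.35, 0, 0.17], 0],
    [[-0.39, 0, 0.19], 0],
    [[-0.39, 0, 0.19], 0],
  ],
)

```text
time: 90.18
tool_pos: [0.6053, -0.167, 0.1377]
tool_rot: [3.141, -0.0, -2.991]
contact_force: [-0.3, 0.4, -0.6]
opening: 0.0136
grip_force: 20.0
```

step_arm(
  motion=[
    [[-0.03, 0, 0.01], 0],
    [[-0.06, 0, 0.02], 0],
    [[-0.08, 0, 0.02], 0],
    [[-0.08, 0, 0.02], 0],
  ],
)

```text
time: 90.68
tool_pos: [0.6089, -0.1665, 0.1369]
tool_rot: [3.141, -0.002, -2.991]
contact_force: [-6.0, -0.7, 3.3]
opening: 0.014
grip_force: 20.0
```

```bash
python3 st.py 0
```

```text
90.675 [-6.  -0.7  3.3] 0.014025984851384265 [ 3.141e+00 -2.000e-03 -2.991e+00]
seat frame 7.8 0.7 38.9
```

step_arm(
  motion=[
    [[0.03, 0, 0.04], 0],
    [[0.07, 0, 0.08], 0],
    [[0.11, 0, 0.12], 0],
    [[0.15, 0, 0.16], 0],
    [[0.19, 0, 0.2], 0],
  ],
  squeeze=10,
)

```text
time: 91.3
tool_pos: [0.5991, -0.1684, 0.1265]
tool_rot: [-3.14, 0.002, -2.991]
contact_force: [-4.7, 0.7, 11.2]
opening: 0.0141
grip_force: 10.0
```

step_arm(
  motion=[
    [[0.03, 0, 0.04], 0],
    [[0.06, 0, 0.08], 0],
    [[0.09, 0, 0.12], 0],
    [[0.06, 0, 0.13], 0],
    [[0.03, 0, 0.13], 0],
    [[0.0, 0, 0.14], 0],
  ],
)

```text
time: 92.05
tool_pos: [0.5978, -0.1688, 0.118]
tool_rot: [-3.14, -0.001, -2.991]
contact_force: [-13.2, -2.7, 16.6]
opening: 0.0137
grip_force: 12.3
```

step_arm(
  motion=[
    [[0, 0, 0], 0],
    [[0, 0, 0], 0],
    [[0, 0, 0], 0],
  ],
  hand=200,
)

```text
time: 92.42
tool_pos: [0.5988, -0.1679, 0.1159]
tool_rot: [3.141, -0.0, -2.991]
contact_force: [-0.5, -0.4, 0.9]
opening: 0.0199
grip_force: 0.0
```

step_arm(
  motion=[
    [[0, 0, -0.2], 0],
    [[0, 0, -0.5], 0],
    [[0, 0, -1.0], 0],
    [[0, 0, -1.0], 0],
  ],
)

```text
time: 92.92
tool_pos: [0.6002, -0.1686, 0.1795]
tool_rot: [-3.138, 0.005, -2.991]
contact_force: [-0.2, -0.2, -0.6]
opening: 0.0197
grip_force: 0.0
```

```bash
python3 st.py 0; python3 - <<'E'
from h import *
b=seatgo(0,-40,24,.5)
E
```

```text
92.925 [-0.2 -0.2 -0.6] 0.019716840021730023 [-3.138  0.005 -2.991]
seat frame -1.1 0.0 81.5
units [0.65 0.01 0.96] spin 0.0 rows 1.1105658879857838 0.0018235005914990557
```

step_arm(
  motion=[
    [[0.64, 0.01, 0], 0],
    [[0.64, 0.01, 0], 0],
    [[0.64, 0.01, 0.5], 0],
    [[0.64, 0.01, 0.9], 0],
    [[0.64, 0.01, 0.94], 0],
    [[0.64, 0.01, 0.94], 0],
  ],
  hand=255,
)

```text
time: 93.68
tool_pos: [0.5613, -0.1733, 0.1202]
tool_rot: [-3.141, 0.001, -2.991]
contact_force: [0.3, 0.5, 0.7]
opening: 0.0003
grip_force: 0.0
```

step_arm(
  motion=[
    [[-0.05, 0, 0], 0],
    [[-0.1, 0, 0], 0],
    [[-0.15, 0, 0], 0],
    [[-0.19, 0, 0], 0],
    [[-0.23, 0, 0], 0],
    [[-0.23, 0, 0], 0],
  ],
)

```text
time: 94.42
tool_pos: [0.5745, -0.1711, 0.1198]
tool_rot: [3.141, 0.0, -2.991]
contact_force: [0.7, -0.6, -0.8]
opening: -0.0001
grip_force: 0.0
```

step_arm(
  motion=[
    [[0.03, 0, 0.05], 0],
    [[0.03, 0, 0.1], 0],
    [[0.03, 0, 0.15], 0],
    [[0.03, 0, 0.18], 0],
  ],
)

```text
time: 94.92
tool_pos: [0.5724, -0.1714, 0.1092]
tool_rot: [3.141, -0.0, -2.991]
contact_force: [-4.0, 0.8, 12.1]
opening: 0.0005
grip_force: 5.6
```

```bash
python3 st.py 0
```

```text
94.925 [-4.   0.8 12.1] 0.0005405330358392649 [ 3.141 -0.    -2.991]
seat frame -29.0 1.4 11.2
```

```bash
python3 - <<'E'
from h import *
go(.60,-.22,.30,np.pi+PSI)
E
```

```text
units [-0.33 -0.87 -3.18] spin 0.0 rows 3.180840260346868 0.0011067200384887014
```

step_arm(
  motion=[
    [[0, 0, -0.5], 0],
    [[0, 0, -1.5], 0],
    [[-0.2, -0.5, -2.5], 0],
    [[-0.33, -0.87, -3.2], 0],
    [[-0.33, -0.87, -3.2], 0],
    [[-0.33, -0.87, -3.2], 0],
  ],
)

```text
time: 95.68
tool_pos: [0.5994, -0.2197, 0.2998]
tool_rot: [3.14, -0.002, -2.992]
contact_force: [0.6, 0.5, -0.8]
opening: 0.001
grip_force: 0.0
```

```bash
cat > chk.py <<'E'
from h import *
c=grab("wrist","w15.png"); g=cv2.cvtColor(c["pixels"],cv2.COLOR_RGB2GRAY)
def P(i,x,y,z): w=SEAT[i]+XP*x/1e3+YP*y/1e3; return proj(c,[w[0],w[1],.098+z/1e3])
for i in range(4):
    u,v=P(i,-29,0,-5); x0,y0=int(u)-16,int(v)-14
    e=cv2.equalizeHist(cv2.resize(g[y0:y0+30,x0:x0+32],None,fx=6,fy=6,interpolation=cv2.INTER_CUBIC))
    r=cv2.HoughCircles(e,cv2.HOUGH_GRADIENT,1.5,60,param1=100,param2=12,minRadius=18,maxRadius=42)
    print(i,"exp",u,v,None if r is None else [(np.round(at(c,a/6+x0,b/6+y0,.093)-SEAT[i],4)@np.c_[XP,YP]*1e3).round(1).tolist()+[round(q/6,1)] for a,b,q in r[0][:2]])
    # brightness profile along the centre line x=-75..-20 at body height
    print("   ",[int(g[int(round(q[1])),int(round(q[0]))]) for q in (P(i,x,5,-12) for x in range(-70,-34,2))])
E
python3 chk.py
```

```text
0 exp 372.4 186.2 [[-38.3, 5.9, np.float32(6.8)], [-26.8, -1.3, np.float32(6.8)]]
    [147, 148, 147, 147, 149, 147, 149, 146, 56, 56, 63, 81, 79, 80, 79, 75, 69, 71]
1 exp 334.8 185.9 [[-25.5, 0.1, np.float32(6.3)], [-37.2, 0.7, np.float32(6.3)]]
    [150, 148, 147, 146, 148, 150, 149, 149, 53, 55, 67, 72, 80, 78, 78, 75, 67, 69]
2 exp 296.8 186.0 [[-29.1, 0.8, np.float32(6.8)], [-18.8, -7.8, np.float32(6.8)]]
    [150, 147, 149, 151, 150, 148, 147, 127, 59, 56, 71, 76, 82, 80, 79, 77, 68, 71]
3 exp 259.3 186.4 [[-28.4, -1.2, np.float32(6.6)], [-20.7, 7.8, np.float32(5.8)]]
    [242, 241, 241, 180, 149, 150, 150, 108, 67, 64, 74, 85, 83, 85, 84, 84, 79, 78]
```

```bash
python3 - <<'E'
from h import *
go(.449,-.128,.30,np.pi+PSI); b=go(.449,-.128,.129,np.pi+PSI)
go(*(np.array([.567,-.1158])+YP*.002+XP*.0), .129,np.pi+PSI,b)
E
```

```text
units [ 2.25  1.88 -0.01] spin 0.0 rows 2.8130480174789128 0.0023418684936084623
units [2.25 1.88 2.84] spin 0.0 rows 3.9153189709963425 0.0023418684936084623
units [-1.97 -0.06 -0.  ] spin -0.0 rows 1.896830685880895 0.0
```

step_arm(
  motion=[
    [[1.0, 0.9, 0], 0],
    [[2.0, 1.7, 0], 0],
    [[2.25, 1.88, 0.5], 0],
    [[2.25, 1.88, 1.4], 0],
    [[2.25, 1.88, 2.2], 0],
    [[2.25, 1.88, 2.7], 0],
    [[2.25, 1.88, 2.84], 0],
    [[2.25, 1.88, 2.84], 0],
  ],
)

```text
time: 96.72
tool_pos: [0.4492, -0.1283, 0.1304]
tool_rot: [3.141, -0.001, -2.991]
contact_force: [-1.0, -0.4, 0.0]
opening: 0.0003
grip_force: 0.0
```

step_arm(
  motion=[
    [[-0.2, 0, 0], 0],
    [[-0.4, 0, 0], 0],
    [[-0.6, 0, 0], 0],
    [[-0.8, 0, 0], 0],
    [[-1.0, 0, 0], 0],
    [[-1.2, 0, 0], 0],
    [[-1.4, 0, 0], 0],
    [[-1.6, 0, 0], 0],
    [[-1.75, 0, 0], 0],
    [[-1.85, 0, 0], 0],
  ],
)

```text
time: 97.98
tool_pos: [0.5595, -0.1119, 0.1303]
tool_rot: [3.141, -0.001, -2.991]
contact_force: [-2.5, -0.9, -1.8]
opening: 0.0004
grip_force: 1.3
```

step_arm(
  motion=[
    [[-0.04, 0, 0], 0],
    [[-0.08, 0, 0], 0],
    [[-0.12, 0, 0], 0],
    [[-0.14, 0, 0], 0],
  ],
)

```text
time: 98.48
tool_pos: [0.5662, -0.111, 0.1305]
tool_rot: [3.141, -0.003, -2.991]
contact_force: [-9.3, -3.1, 2.3]
opening: 0.0002
grip_force: 5.0
```

step_arm(
  motion=[
    [[-0.03, 0, 0], 0],
    [[-0.06, 0, 0], 0],
    [[-0.06, 0, 0], 0],
  ],
)

```text
time: 98.85
tool_pos: [0.5666, -0.111, 0.1304]
tool_rot: [3.14, -0.01, -2.991]
contact_force: [-19.7, -4.6, 8.2]
opening: 0.0006
grip_force: 10.2
```

step_arm(
  motion=[
    [[0.3, 0, 0], 0],
    [[0.4, 0, -1], 0],
    [[0.4, 0, -2.5], 0],
    [[0.4, -0.5, -3.2], 0],
    [[-0.5, -1.7, -3.2], 0],
    [[-0.5, -1.7, -3.2], 0],
    [[-0.5, -1.7, -3.2], 0],
  ],
)

```text
time: 99.72
tool_pos: [0.6174, -0.2085, 0.3224]
tool_rot: [-3.141, 0.002, -2.993]
contact_force: [0.1, 0.5, -0.9]
opening: 0.0007
grip_force: 0.0
```

```bash
python3 - <<'E'
from h import *
s=robot.observe(); print(s["time"],s["tool_pos"])
c=grab("wrist","w16.png"); g=cv2.cvtColor(c["pixels"],cv2.COLOR_RGB2GRAY)
# knob: darkest blob near expected locked place
u,v=proj(c,[.5834,-.1133,.124]); print("knob exp",u,v)
x0,y0=int(u)-50,int(v)-40; m=(g[y0:y0+80,x0:x0+100]<45).astype(np.uint8)
k,lab,st,ce=cv2.connectedComponentsWithStats(m)
for j in range(1,k):
    if st[j,4]>60: print(st[j],at(c,ce[j][0]+x0,ce[j][1]+y0,.124))
# clamp bar line across noses: profile along pump x at channel borders
for i in range(4):
    o=[]
    for x in range(-80,-20,3):
        w=SEAT[i]+XP*x/1e3+YP*.0; q=proj(c,[w[0],w[1],.092]); o.append(int(g[int(round(q[1])),int(round(q[0]))]))
    print(i,o)
E
```

```text
99.725 [ 0.61739812 -0.20850114  0.32237755]
knob exp 424.6 187.7
[ 32  36  36  13 387] [ 0.584  -0.1129]
0 [134, 135, 139, 147, 148, 147, 148, 147, 146, 140, 97, 100, 78, 75, 65, 77, 83, 105, 105, 87]
1 [139, 141, 138, 148, 147, 149, 148, 147, 146, 142, 98, 97, 77, 77, 71, 76, 75, 107, 104, 90]
2 [142, 142, 135, 148, 146, 146, 149, 148, 149, 148, 101, 101, 80, 78, 72, 77, 75, 105, 104, 170]
3 [193, 145, 178, 159, 239, 148, 149, 148, 147, 139, 158, 178, 141, 144, 116, 139, 126, 191, 200, 148]
```

```bash
python3 -c "
from cell import robot
print(robot.hand_in())"
```

```text
the job is handed in; nothing more can be done
None
```

I seated all four cassettes, one in each channel, swung the clamp lever back to locked (knob within about 1 mm of where it started), left the other things alone, and handed the job in at about 100 s of the 208 s allowed.

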